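# Thread the curved locking pin through the fixture's ring eye

## Task

Take the curved locking pin out of its blue tray and feed its arc through the brass ring eye of the gear-cover fixture, with its shoe standing flat on the fixture plate. Push it on round the arc until its tip meets the red spring plunger and presses it in firmly for a moment, but gently and never down to its end, then let go so that the pin stays in place with its tip still bearing on the plunger. Force nothing and leave the other things where they are.

Things in the scene. Friction and masses are not known exactly. Their poses are not given: they have to be found in the camera images.
- pin: Loose curved pin, 0.2 to 0.35 kg: steel bar, 8 mm diameter, bent to a level arc of 50 mm centre-line radius, 115 degrees long. Origin: the arc's centre, level with the shoe's underside; z up. The dark shoe, 30 x 30 x 36 mm tall, stands at x = +50 mm, y = 0; from it the bar, its centre 24 mm above the underside, runs counterclockwise (seen from above) to the tip at 115 degrees.
- pin_grip (a point): Centre of the orange grip block on top of the shoe: 22 x 22 mm square (sides along the pin's x and y), 36 to 72 mm above the shoe's underside; this point is 54 mm above it. Axes as the pin's. The pin stands upright on its shoe by itself.
- pin_tip (a point): Centre of the pin's rounded tip (radius 4 mm, the bar ends 4 mm further on); axes as the pin's. Turning the pin counterclockwise about its origin moves the bar along itself, tip first.
- fixture: Fixed fixture, aluminium plate 10 mm thick, x from -94 to +80 mm, y from -78 to +78 mm. Origin: on its underside at the centre of the round dark gear cover (54 mm diameter, top 26 mm above the origin), which is also the centre of the arc the pin must travel: threaded, the pin's origin lies over this one, its shoe on the plate. Yaw varies by 0.25 rad.
- eye (a point): Centre of the upright brass ring's hole, at (0, +50, +34) mm in the fixture frame. Hole 12 mm diameter with rounded edges (2 mm play round the bar), ring bar 8 mm thick, 28 mm outside diameter; its axis is the fixture's x. The pin's tip enters from the +x side, going to -x, turning counterclockwise.
- ring: The brass ring eye itself with its short stem, fixed on the plate (its origin and axes are the fixture's; the hole's centre is the entry eye). Do not push on it with more than 20 N.
- plate_top (a point): Point on the plate's upper face above the fixture's origin (10 mm higher); axes as the fixture's.
- stop: Blue stop bracket with a set screw and red spring plunger (18 mm disc). Origin: on the pin's arc 57 degrees past the eye, at bar height; x is the direction of travel. The plunger's face is square to x, somewhere from 9 mm before to 9 mm behind the origin: set differently each time, not reported, to be felt or seen. More under stop_post.
- tray_a: Fixed shallow blue tray 155 x 135 mm, walls 22 mm high and 4 mm thick, floor 4 mm above the table, in which the pin stands; origin under its centre. It may be left or right of the fixture.
- bushing: Brass bushing, 40 mm diameter, 28 mm tall, in the other blue tray; leave it.
- dowel: Steel headed dowel, 55 mm tall, in the other blue tray; leave it.
- wrench: Wrench on the table; leave it.
- gear: Steel gear, 80 mm diameter; leave it.
- screwdriver: Screwdriver on the table; leave it.
- oil_bottle: Small oil bottle, 50 mm diameter, 120 mm tall; leave it.
- timer: White takt timer, 50 x 75 x 30 mm; leave it.
- stop_post (a point): Centre of the top of the blue bracket. Plunger: 9 mm travel, spring 2 N per mm from zero, some damping; over 4 N is firm, over 16 N too much. Its push is felt best as a moment about the arc's centre (push x 50 mm); the eye takes side loads. The shoe's friction on the plate (1 to 5 N) adds to that, and after release holds the pin against the rest of the spring.

How it is judged:
By the outcome, as a careful person would: the job done as asked, in the order asked, and still so for the second after the job is handed in, with the robot touching nothing.
It also fails if it takes over 64 s, if anything falls off the work surface, if the arm or the gripper's body presses on something with over 40 N, if the wrist force passes 120 N, or if a joint passes its speed limit or range.

## Robot

A 7-joint arm with a two-finger parallel gripper is mounted at the origin on the work surface. World frame = base frame: x ahead of the robot, y to its left, z up, the work surface at z = 0. Lengths are in m, angles in rad, forces in N, time in s.
With the tool pointing down it reaches from about 0.425 to 0.875 m from the base axis. Payload 8.4 kg.
Tool frame: the origin (TCP) lies midway between the tips of the shut fingers; the grasp point (between the pads) lies 19 mm behind it; z points along the fingers, y is the line along which they close (so a half turn about z gives the same grasp; the last joint's range is limited). The gripper opens to 85 mm and grips with 20 to 120 N. Pads are 22 mm wide; open, the fingers measure 114 mm over their backs; the gripper's body (76 mm by 85 mm) begins 54 mm behind the grasp point. The pads swing forward as they close: fully open they stand 13 mm farther back than shut.
Start: joints at [1.01, 0.333, 0.04, 1.465, -0.013, 1.343, -0.059], TCP at [0.29, -0.582, 0.231] pointing down, gripper open.
Joint ranges: [-2.58, 2.58], [-0.38, 2.09], [-1.3, 1.39], [0.25, 2.4], [-1.5, 4.64], [0.08, 2.09], [-2.65, 2.65]. Speed limits (rad/s): [2.22, 2.22, 2.79, 2.79, 3.14, 3.14, 3.14].

## Interface

Orientations are given as a 3x3 rotation matrix whose columns are the frame's x, y, z axes.
In Python, from station import robot gives the robot as it stands. The module is installed in compiled form; this text tells all that it offers.
- The arm moves only by the tool move_arm, never from a script. Its argument "plan" is a list of rows, each a list of 3 entries, a list of its own where there are three numbers: the shift along the tool's x, y, z in cm, then the turn about the tool's z in rad, then the opening, from 0 (shut) to 1 (fully open). A call has 1 to 8 rows; each row is the pose to reach, as a shift and turn from the pose commanded when the call began, along the tool's axes at that moment; what a row does not reach only later rows make up. A row lasts 1/8 s, in which the tool goes at most 62.5 mm and 10.7 degrees, less where a joint would pass 70% of its speed; a pose out of reach is approached as far as the arm can. A call with a gripper value outside its range is refused whole. The fingers move at their own pace and stop on an object; "newtons" is the grip in N (left out, the last holds). Time passes only in rows, so rows that repeat a pose let the fingers close. It gives the time, the measured TCP pose, the force, the opening and the grip force at its end, in the units of the state.
- robot.observe(): the state, without advancing time (a new reading comes with each control period).
- robot.snapshot(name): name is "scene" or "top" or "wrist"; returns a dict with "color" (480x640x3 uint8, blue, green, red), "range_z" (480x640 float32, m along the optical axis (not along the pixel's ray), 0 where there is no reading), "K" (3x3 intrinsics, pixels), "distortion" ([k1, k2, p1, p2, k3] as OpenCV has them; the pictures are not rectified), "R" (3x3) and "t" (3): a world point X has camera coordinates R X + t. Camera axes: x right, y down, z forward; pixel columns grow to the right and rows downward; lengths in m; the calibration is good to about 2 mm. A picture is of the moment at which its call begins.
- robot.sign_off(): hands the job in; it is judged then, once.
Trained networks look in the newest picture that a camera, given by its name, has taken for a name from the list of things; names that differ only in an ending like _2 or _b are one class to them, and where a whole thing is asked for, a point or a joint stands for the part that bears it (a point fixed in the world has none). Each returns a list of dicts, best first, with "conf" (0 to 1); they miss things now and then, are a little off and sometimes report something else, mostly with a low value. They report only what shows in the picture. A call takes as long as a camera call.
- robot.boxes_of(query, camera): "xyz" ([x, y, z] in m, in the coordinates of the camera as it stood for that picture, good to about 4 mm: the middle of the surface that is visible of it).
- robot.spot_point(query, camera): "xyz" ([x, y, z] in m, in the coordinates of the camera as it stood for that picture, good to about 4 mm: a listed point, or the origin of a listed thing).
The state is a dict: "t": time; "joint_positions": joint angles; "joint_velocities": joint speeds; "joint_efforts": joint torques, N m; "position": TCP position; "orientation": TCP orientation; "contact_force": force on the tool from outside, world axes, zero at the start; "moment": the same for the moment, N m; "width": finger opening in m; "finger_force": force on a finger pad.
Only numpy, scipy, OpenCV 4.12 (cv2) and the standard library are available. Lean on these libraries where they do the work, as an engineer would, in place of code of your own. Each camera call takes 0.05 s, during which the arm holds its last target. There are 200 camera calls.

## Working session

There is one attempt and no reset: what is moved stays moved. The work goes in short steps, Python scripts to look and compute and a tool call to move; the robot and the scene stay as the last step left them, time stands still between calls to the robot, and variables do not carry over. Pictures are saved under pics/ and viewed, at most 10 in all, crops included, and the job is handed in when it is done.

Besides the shell and the picture viewer there is one more tool, called after "Call:" by a JSON object that holds its "fn" and its "kwargs". move_arm: Moves the arm, as the interface text tells. Its arguments: {"type":"object","properties":{"plan":{"type":"array"},"newtons":{"type":"number"}},"required":["plan"]}

```bash
mkdir -p pics
cat > h.py <<'E'
import numpy as np, cv2
from station import robot
def snap(n,save=None):
    s=robot.snapshot(n)
    if save: cv2.imwrite('pics/'+save,s['color'])
    return s
def w(s,xyz): return np.array(s['R']).T@(np.array(xyz)-np.array(s['t']))
def nets(s,cam,pts=(),bx=()):
    for q in pts:
        for d in robot.spot_point(q,cam)[:2]: print('P',q,round(d['conf'],2),w(s,d['xyz']).round(4))
    for q in bx:
        for d in robot.boxes_of(q,cam)[:2]: print('B',q,round(d['conf'],2),w(s,d['xyz']).round(4))
def rangept(s,u,v):
    z=s['range_z'][int(v),int(u)]
    p=cv2.undistortPoints(np.array([[[u,v]]],float),s['K'],np.array(s['distortion']))[0,0]
    return w(s,[p[0]*z,p[1]*z,z])
E
python3 - <<'E'
from h import *
for c in ('top','scene'):
    s=snap(c,c+'1.png'); print(c)
    nets(s,c,('pin','pin_grip','pin_tip','fixture','eye','plate_top','stop','stop_post','tray_a'),())
print(robot.observe())
E
```

```text
top
P pin_grip 0.77 [ 0.5197 -0.3193  0.0599]
P pin_tip 0.6 [ 0.5289 -0.2375  0.0264]
P fixture 0.66 [ 0.5349  0.0308 -0.0007]
P eye 0.88 [0.5445 0.076  0.035 ]
P plate_top 0.86 [0.5314 0.0281 0.0055]
P plate_top 0.23 [ 0.7386  0.075  -0.0021]
P stop 0.72 [0.5022 0.066  0.0328]
P stop 0.65 [0.4691 0.0306 0.0474]
P stop_post 0.66 [0.4695 0.0335 0.0471]
P stop_post 0.48 [0.5323 0.0249 0.0104]
P tray_a 0.67 [ 0.5276 -0.2797 -0.0037]
scene
P pin 0.82 [ 0.5004 -0.2748  0.0035]
P pin_grip 0.87 [ 0.5209 -0.3277  0.0517]
P pin_grip 0.71 [0.4674 0.2344 0.0012]
P pin_tip 0.76 [ 0.5328 -0.2407  0.0307]
P fixture 0.63 [5.351e-01 2.820e-02 3.000e-04]
P eye 0.96 [0.5481 0.0758 0.0344]
P plate_top 0.64 [0.535  0.0284 0.0107]
P stop 0.72 [0.5036 0.0636 0.032 ]
P stop_post 0.55 [0.469  0.0356 0.0491]
P tray_a 0.84 [ 5.262e-01 -2.747e-01 -2.000e-04]
{'t': 1.0, 'joint_positions': array([ 1.0098071 ,  0.33320147,  0.03986604,  1.46539652, -0.01344512,
        1.34333302, -0.05853611]), 'joint_velocities': array([-0.00070371, -0.00036646, -0.00059356,  0.00019429, -0.00021696,
       -0.00317665, -0.00114315]), 'joint_efforts': array([-2.63335960e-04, -6.58309364e+01,  1.36332393e+00, -4.05816686e+01,
        1.68592046e-02,  3.24129331e-03, -2.67888265e-05]), 'position': array([ 0.28961159, -0.58187068,  0.23130816]), 'orientation': array([[ 8.95276675e-01,  4.45510577e-01,  1.80289022e-05],
       [ 4.45510573e-01, -8.95276672e-01,  9.45536684e-05],
       [ 5.82655149e-05, -7.66196273e-05, -9.99999995e-01]]), 'contact_force': array([ 0.42607464, -0.27905301,  0.48454716]), 'moment': array([ 0.01727706,  0.02812682, -0.06333372]), 'finger_force': 0.0, 'width': 0.08518904186153019}
```

View pics/top1.png

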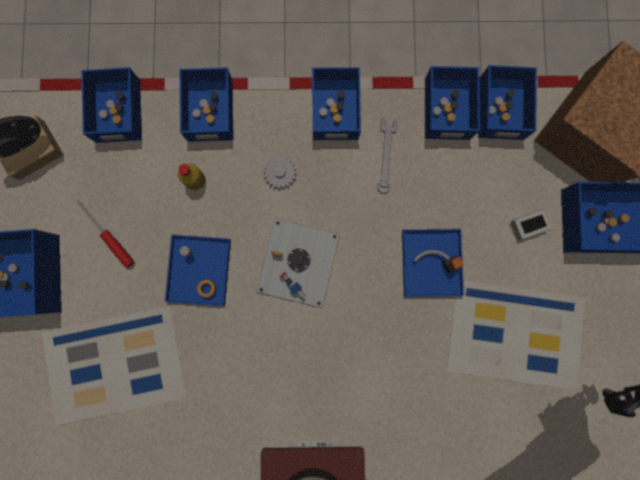

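View pics/scene1.png

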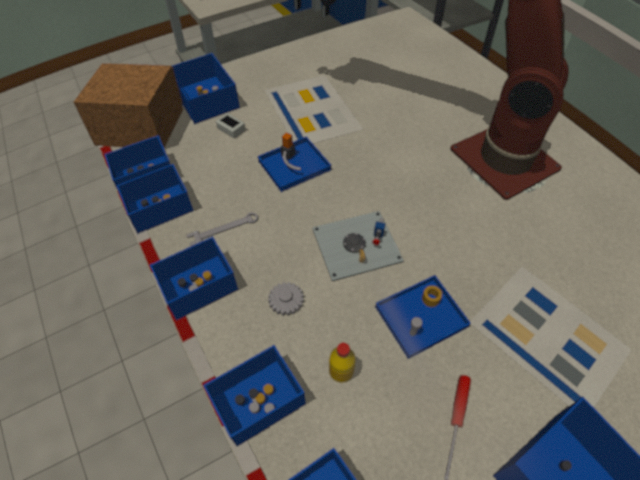

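Top view: the fixture is at (298,260), with the eye at (276,256) and the plunger and stop around (290,285). The pin is in the right tray, with its grip at (455,263) and tip at (416,258). The scene view agrees, with the grip at (287,140). The networks' points fit the given sizes: pin yaw ≈ -1.17, fixture yaw ≈ -0.24. Next I move over the pin for a closer look.

Call:
{"fn": "move_arm", "kwargs": {"plan": [[[5.5,-2.2,0],0,1],[[11,-4.4,0],0,1],[[16.5,-6.6,0],0.03,1],[[22,-8.8,0],0.06,1],[[27.5,-11,0],0.06,1],[[32,-13,0],0.06,1],[[32,-13,0],0.06,1],[[32,-13,0],0.06,1]]}}

```text
t: 2.0
position: [0.5178, -0.3235, 0.2313]
orientation: [[0.92, 0.391, -0.0], [0.391, -0.92, -0.0], [-0.001, 0.0, -1.0]]
contact_force: [-0.4, -0.8, 0.6]
width: 0.0852
finger_force: 0.0
```

Run:
```python
from h import *
s=snap('wrist','w1.png'); o=robot.observe(); print(o['position'],o['orientation'][:,0],o['joint_positions'])
nets(s,'wrist',('pin','pin_grip','pin_tip','tray_a'),('pin_grip',))
print(-s['R'].T@s['t'])
```

```text
[ 0.51731352 -0.32424555  0.23131324] [ 9.21033571e-01  3.89482654e-01 -6.51243990e-04] [ 0.60275805  0.26013914 -0.14094634  1.55968303  0.03801728  1.3245563
 -0.71350849]
P pin_grip 0.95 [ 0.5176 -0.3179  0.0609]
P tray_a 0.72 [ 0.5286 -0.2775 -0.0021]
B pin_grip 0.69 [ 0.5345 -0.3115  0.0424]
B pin_grip 0.34 [ 0.6118 -0.5002  0.0287]
[ 0.58429449 -0.2957322   0.37351623]
```

View pics/w1.png

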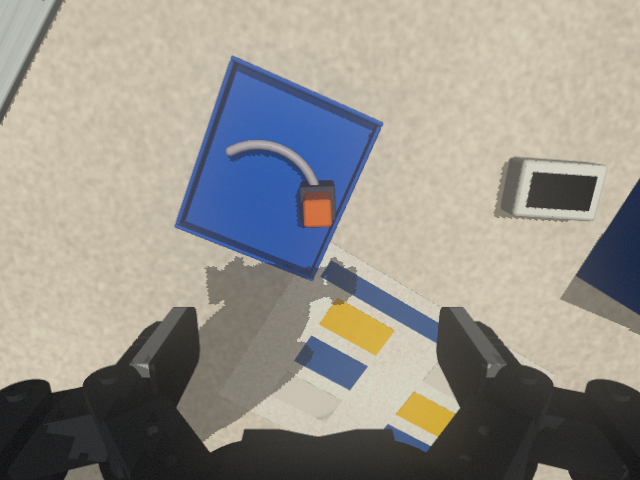

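The wrist view shows the orange grip top at (317,213), square to the gripper, with the arc tip at (230,152). Now I segment the grip and the bar with depth.

```bash
cat >> h.py <<'E'
def cloud(s):
    h,wd=s['range_z'].shape
    uv=np.stack(np.meshgrid(np.arange(wd),np.arange(h)),-1).reshape(-1,1,2).astype(float)
    p=cv2.undistortPoints(uv,s['K'],np.array(s['distortion']))[:,0]
    z=s['range_z'].reshape(-1,1)
    X=(np.hstack([p*z,z])-s['t'])@s['R']
    return X.reshape(h,wd,3)
E
python3 - <<'E'
from h import *
s=snap('wrist'); X=cloud(s); hsv=cv2.cvtColor(s['color'],cv2.COLOR_BGR2HSV)
roi=np.zeros(X.shape[:2],bool); roi[170:240,280:350]=1
om=(hsv[...,1]>150)&((hsv[...,0]<20)|(hsv[...,0]>172))&roi
z=X[...,2]; print('z pct',np.percentile(z[om],[5,25,50,75,95]))
top=om&(hsv[...,2]>170)&(z>0.06)
pts=np.argwhere(top)[:,::-1].astype(np.float32); r=cv2.minAreaRect(pts); print(r, top.sum())
P=X[top]; print('top mean',P.mean(0)); 
r2=cv2.minAreaRect((P[:,:2]*1000).astype(np.float32)); print('world rect',r2)
# bar: greyish in tray
roi=np.zeros_like(roi); roi[130:195,220:325]=1
b=roi&(hsv[...,1]<90)&(z>0.018)&(z<0.045)
B=X[b]; A=np.c_[2*B[:,:2],np.ones(len(B))]; c=np.linalg.lstsq(A,(B[:,:2]**2).sum(1),rcond=None)[0]
print('bar n',b.sum(),'zmed',np.median(B[:,2]),'centre',c[:2],'R',np.sqrt(c[2]+c[0]**2+c[1]**2))
g=P[:,:2].mean(0); d=g-c[:2]; print('pin yaw',np.arctan2(d[1],d[0]),np.linalg.norm(d))
# second view: triangulate against top-view ray
t=snap('top'); nets(t,'top',('pin_grip','pin_tip'))
E
```

```text
z pct [0.0741497  0.07495348 0.07549188 0.07600553 0.07675119]
((317.0, 212.0), (26.0, 26.0), 90.0) 684
top mean [ 0.52199417 -0.32172725  0.07854824]
world rect ((547.79248046875, -310.6254577636719), (78.00568389892578, 19.71236801147461), 23.355995178222656)
bar n 1245 zmed 0.03115785041097114 centre [ 0.51037271 -0.27738692] R 0.04114751721375433
pin yaw -1.3144651379126724 0.04583801709857395
P pin_grip 0.75 [ 0.5203 -0.3219  0.0597]
P pin_tip 0.7 [ 0.5298 -0.2376  0.0262]
```

```bash
cat >> h.py <<'E'
def atz(s,u,v,z):
    p=cv2.undistortPoints(np.array([[[u,v]]],float),s['K'],np.array(s['distortion']))[0,0]
    c=-s['R'].T@s['t']; d=s['R'].T@np.array([p[0],p[1],1]); return c+d*(z-c[2])/d[2]
def totool(d,o=None):
    o=o or robot.observe(); return (o['orientation'].T@np.array(d))*100
E
python3 - <<'E'
from h import *
s=snap('wrist'); o=robot.observe()
g=atz(s,317,212.5,.076); tip=atz(s,232,152,.028); print(g,tip,o['position'])
for q in [(304.5,200),(329.5,200),(329.5,225),(304.5,225)]: print(atz(s,*q,.076))
d=g[:2]-tip[:2]; print(np.linalg.norm(d),np.arctan2(d[1],d[0]))
print('tool shift to grip top', totool(g-o['position'],o))
E
```

```text
[ 0.52186339 -0.32136038  0.076     ] [ 0.53152127 -0.23997954  0.028     ] [ 0.51808551 -0.3230749   0.23134881]
[ 0.52696346 -0.30910174  0.076     ]
[ 0.53424536 -0.32617497  0.076     ]
[ 0.51667352 -0.33383713  0.076     ]
[ 0.50926048 -0.31645891  0.076     ]
0.08195191761275224 -1.688919064058942
tool shift to grip top [ 4.13952568e-01 -1.05515671e-02  1.55349016e+01]
```

Call:
{"fn": "move_arm", "kwargs": {"plan": [[[0.2,0,5],0,1],[[0.4,0,10],0,1],[[0.4,0,14],0,1],[[0.4,0,17],0,1],[[0.4,0,18.8],0,1],[[0.4,0,18.8],0,1],[[0.4,0,18.8],0,0.6],[[0.4,0,18.8],0,0.4]], "newtons": 40}}

```text
t: 3.55
position: [0.5227, -0.3219, 0.0448]
orientation: [[0.92, 0.391, 0.002], [0.391, -0.92, -0.001], [0.001, 0.002, -1.0]]
contact_force: [-0.1, 0.3, -0.5]
width: 0.0519
finger_force: 0.0
```

Call:
{"fn": "move_arm", "kwargs": {"plan": [[[0,0,0],0,0.2],[[0,0,0],0,0.1],[[0,0,0],0,0.1],[[0,0,0],0,0.1],[[0,0,0],0,0.1]], "newtons": 40}}

```text
t: 4.18
position: [0.5223, -0.3215, 0.0441]
orientation: [[0.92, 0.391, 0.001], [0.391, -0.92, -0.0], [0.001, 0.001, -1.0]]
contact_force: [-1.2, 0.6, 5.6]
width: 0.0221
finger_force: 39.7
```

Run:
```python
from h import *
s=snap('wrist','w2.png'); o=robot.observe(); print(o['position'],o['contact_force'],o['moment'],o['width'],o['finger_force'])
nets(s,'wrist',('pin','pin_grip','pin_tip'))
```

```text
[ 0.52227244 -0.32151484  0.04404613] [-0.88537924  0.7983635   6.3819193 ] [ 0.20718822  0.20938301 -0.01393405] 0.02150532429295213 39.695168137550354
P pin_tip 0.55 [ 0.5333 -0.2384  0.024 ]
```

Call:
{"fn": "move_arm", "kwargs": {"plan": [[[0,0,-2],0,0.1],[[0,0,-5],0,0.1],[[0,0,-10],0,0.1],[[1,-3,-14],0,0.1],[[2,-8,-16],0,0.1],[[3,-13,-18],0,0.1],[[4,-18,-18],0,0.1],[[5,-23,-18],0,0.1]]}}

```text
t: 5.38
position: [0.4773, -0.0885, 0.2246]
orientation: [[0.92, 0.391, 0.001], [0.391, -0.92, -0.001], [0.001, 0.001, -1.0]]
contact_force: [0.6, 0.6, -1.3]
width: 0.0216
finger_force: 39.5
```

Call:
{"fn": "move_arm", "kwargs": {"plan": [[[0.8,-4,0],0,0.1],[[1.8,-9,0],0,0.1],[[1.8,-9,0],0,0.1],[[1.8,-9,0],0,0.1]]}}

```text
t: 5.88
position: [0.4593, -0.0008, 0.224]
orientation: [[0.92, 0.391, 0.001], [0.391, -0.92, -0.001], [0.0, 0.001, -1.0]]
contact_force: [0.6, 0.3, -2.0]
width: 0.0214
finger_force: 39.5
```

Run:
```python
from h import *
s=snap('wrist','w3.png'); o=robot.observe(); print(o['position'],o['orientation'][:,0],o['contact_force'],o['moment'],o['width'],o['finger_force'])
nets(s,'wrist',('pin_grip','pin_tip','fixture','eye','plate_top','stop','stop_post'))
for q in ('top','scene'):
    snap(q); nets(_:=robot.snapshot(q),q,('pin_tip','eye','plate_top'))
```

```text
[ 0.45934046 -0.00123906  0.22376953] [9.20790873e-01 3.90056593e-01 1.50082273e-04] [ 0.35962254 -0.62110093 -2.37291641] [-0.06956513 -0.02104976 -0.02166282] 0.02185004418992829 39.5392906665802
P pin_grip 0.88 [0.4596 0.0028 0.2388]
P pin_grip 0.7 [0.5351 0.0224 0.0079]
P pin_tip 0.8 [0.4695 0.0804 0.2067]
P fixture 0.92 [ 0.5341  0.0265 -0.0013]
P fixture 0.17 [ 0.469   0.2405 -0.0007]
P eye 0.6 [0.5516 0.0766 0.033 ]
P plate_top 0.9 [0.5366 0.0246 0.008 ]
P stop 0.79 [0.4997 0.067  0.0358]
P stop_post 0.55 [0.4684 0.0363 0.0493]
P eye 0.62 [0.5479 0.077  0.0365]
P plate_top 0.73 [0.5322 0.0283 0.0067]
P eye 0.76 [0.5476 0.0789 0.036 ]
P plate_top 0.68 [0.5323 0.0294 0.0125]
```

View pics/w3.png

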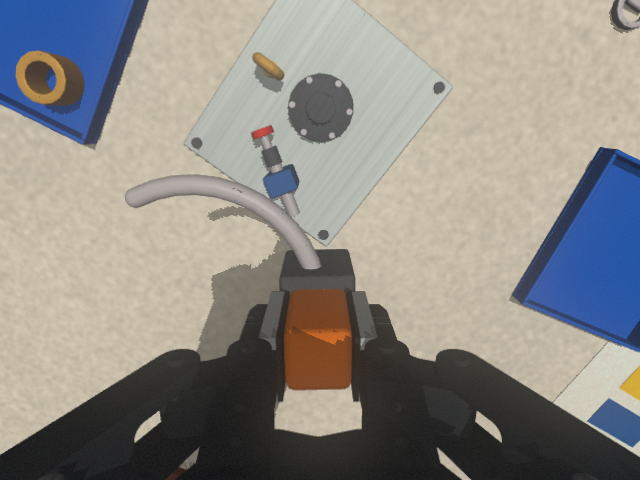

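The wrist view shows the cover at (321,108), the eye ring at (268,66), the red plunger at (262,132) and plate corners at (328,245), (184,145) and (451,87). The held pin has its bar tip at (133,197). Next I fit the fixture and the pin-in-hand poses.

Run:
```python
from h import *
from scipy.optimize import least_squares
s=snap('wrist'); X=cloud(s); z=X[...,2]; hsv=cv2.cvtColor(s['color'],cv2.COLOR_BGR2HSV).astype(int); H,S,V=[hsv[...,i] for i in range(3)]
o=robot.observe(); R=o['orientation']; T=o['position']; zb=T[2]-.040+.024
# --- pin bar
m=((z>zb-.012)&(z<zb+.012)); m[:, 330:]=0; m[262:]=0; m=m&(S<60)
m=cv2.morphologyEx(m.astype(np.uint8),cv2.MORPH_OPEN,np.ones((5,5)))
print('bar top z pct',np.percentile(z[m>0],[50,90,98]),'expected top',zb+.004)
dt=cv2.distanceTransform(m,cv2.DIST_L2,5); sk=(dt>=cv2.dilate(dt,np.ones((9,9)))-.01)&(dt>6)
P=np.array([atz(s,u,v,zb)[:2] for v,u in np.argwhere(sk)]); 
f=lambda p:np.hypot(P[:,0]-p[0],P[:,1]-p[1])-p[2]
G=T[:2]; r=least_squares(f,[G[0]-.01,G[1]+.05,.05],loss='soft_l1',f_scale=.001); c=r.x[:2]
print('arc n',len(P),'centre',c,'R',r.x[2],'res',np.abs(r.fun).mean())
d=R.T@np.r_[c-G,0]; print('centre in tool frame mm',d*1000,'grip->centre dist',np.linalg.norm(d))
a=np.unwrap(np.arctan2(P[:,1]-c[1],P[:,0]-c[0])); print('angles',np.degrees([a.min(),a.max()]),'expect grip yaw',np.degrees(np.arctan2(*(G-c)[::-1])))
# --- fixture
cov=(z>.02)&(z<.03)&(V<110)&(S<60); cov[:60]=0; cov[150:]=0; cov[:,:280]=0; cov[:,365:]=0
cov=cv2.morphologyEx(cov.astype(np.uint8),cv2.MORPH_OPEN,np.ones((3,3)))
q=np.argwhere(cov)[:,::-1].astype(np.float32); e=cv2.fitEllipse(cv2.convexHull(q)); print('cover ellipse',e,'zmed',np.median(z[cov>0]),'C',atz(s,*e[0],.026))
corn=[atz(s,*p,.010)[:2] for p in ((328,245),(184,145),(451,87))]; print('corners',corn)
mod=np.array([[-.094,-.078],[-.094,.078],[.08,-.078]])
def g(p):
    cs,sn=np.cos(p[2]),np.sin(p[2]); return (mod@np.array([[cs,sn],[-sn,cs]])+p[:2]-corn).ravel()
r=least_squares(g,[.534,.028,-.24]); print('fixture',r.x,'res',r.fun*1000)
br=(H>10)&(H<26)&(S>120)&(z>.02)&(z<.06); br[:,:240]=0; br[:,300:]=0; br[110:]=0
print('ring',br.sum(),np.median(X[br],0),X[br].min(0),X[br].max(0), 'px',np.argwhere(br).mean(0))
rd=((H<8)|(H>172))&(S>150); rd[:,:235]=0; rd[:,290:]=0; rd[:115]=0; rd[150:]=0
q=np.argwhere(rd); print('red px',q.mean(0),q.min(0),q.max(0),'X',np.median(X[rd],0));
```

```text
bar top z pct [0.21029573 0.21140082 0.21196164] expected top 0.21133034074165788
arc n 16 centre [0.43629536 0.04399382] R 0.05062391916818506 res 0.0003714063900670493
centre in tool frame mm [-3.86523643e+00 -4.97046312e+01  1.18830106e-03] grip->centre dist 0.049854693033777785
angles [-35.52460655  47.26410163] expect grip yaw -62.53075050449846
cover ellipse ((321.0419616699219, 107.52252197265625), (29.9528865814209, 31.919599533081055), 10.327997207641602) zmed 0.025565261150219166 C [0.5343109  0.02851952 0.026     ]
corners [array([ 0.42686983, -0.02470233]), array([0.46068478, 0.12445487]), array([ 0.59179338, -0.06349328])]
fixture [ 0.53407995  0.02923152 -0.22909768] res [-2.0475352  -0.68084489 -0.43505711  2.08594369  2.48259231 -1.4050988 ]
ring 200 [0.54699685 0.0764296  0.04616745] [0.54314134 0.06723532 0.02089756] [0.55132845 0.0876545  0.04958692] px [ 62.965 267.37 ]
red px [131.96039604 262.99009901] [127 255] [137 270] X [0.49992144 0.06258887 0.04158198]
```

Call:
{"fn": "move_arm", "kwargs": {"plan": [[[2.5,1.5,1],0,0.1],[[5.5,3.5,4],0,0.1],[[8.2,5.2,7.5],0,0.1],[[8.2,5.2,11.5],0,0.1],[[8.2,5.2,14],0,0.1],[[8.2,5.2,14.4],0,0.1],[[8.2,5.2,14.4],0,0.1]]}}

```text
t: 7.7
position: [0.5555, -0.016, 0.08]
orientation: [[0.92, 0.391, 0.001], [0.391, -0.92, 0.0], [0.001, 0.0, -1.0]]
contact_force: [0.0, -0.2, -1.8]
width: 0.0215
finger_force: 39.9
```

Run:
```python
from h import *
s=snap('wrist','w4.png'); o=robot.observe(); print(o['position'],o['orientation'][:,0],o['contact_force'],o['moment'],o['width'],o['finger_force'])
nets(s,'wrist',('pin_grip','pin_tip','eye','plate_top','fixture'))
for q in ('top','scene'):
    nets(snap(q,q+'2.png'),q,('pin_tip','pin_grip','eye'))
```

```text
[ 0.55589902 -0.01604188  0.08058437] [0.92039222 0.39099331 0.00154964] [-0.0595949   0.38648396 -2.03193476] [ 0.02970022 -0.01138976 -0.02515873] 0.021625507051172034 39.922208189964294
P pin_grip 0.89 [ 0.5527 -0.0153  0.0953]
P pin_tip 0.59 [0.5706 0.0659 0.0633]
P eye 0.61 [0.5508 0.0776 0.034 ]
P plate_top 0.71 [0.5356 0.0236 0.0092]
P fixture 0.72 [0.534  0.0285 0.0011]
P pin_tip 0.56 [ 0.7755 -0.1844 -0.0015]
P pin_tip 0.49 [0.5623 0.0675 0.063 ]
P eye 0.86 [0.5466 0.0756 0.0348]
P pin_tip 0.61 [ 7.809e-01 -1.825e-01  3.000e-04]
P pin_tip 0.58 [0.568  0.0627 0.0624]
P pin_grip 0.63 [ 0.5559 -0.0194  0.0883]
P eye 0.76 [0.549  0.0769 0.0391]
```

View pics/w4.png

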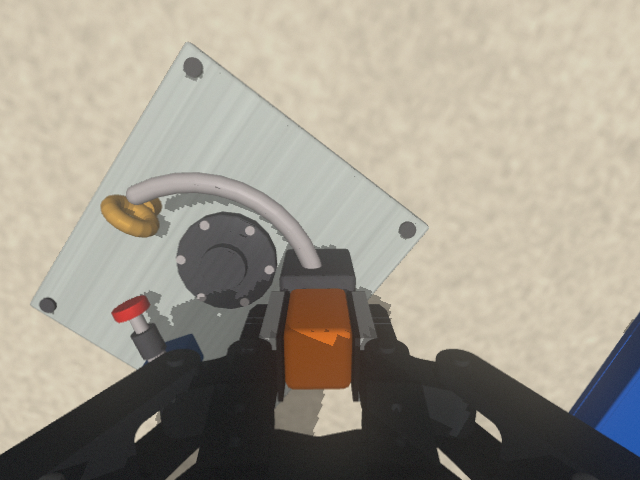

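At hover, the tip at (133,192) is just short of the ring at (130,215) with the bar above it. The cover is at (226,260), and plate corners are at (190,43) and (428,227). I refit both from this closer view.

```bash
cat > fit.py <<'E'
from h import *
from scipy.optimize import least_squares
def pinfit(s,o,dz=.040,umax=330,vmax=262,extra=None):
    X=cloud(s); z=X[...,2]; S=cv2.cvtColor(s['color'],cv2.COLOR_BGR2HSV)[...,1]
    R=o['orientation']; T=o['position']; zb=T[2]-dz+.024
    m=(z>zb-.008)&(z<zb+.009)&(S<70); m[:,umax:]=0; m[vmax:]=0
    m=cv2.morphologyEx(m.astype(np.uint8),cv2.MORPH_OPEN,np.ones((5,5)))
    n,l,st,_=cv2.connectedComponentsWithStats(m); m=(l==1+np.argmax(st[1:,4])).astype(np.uint8)
    dt=cv2.distanceTransform(m,cv2.DIST_L2,5); sk=(dt>=cv2.dilate(dt,np.ones((9,9)))-.01)&(dt>5)
    P=np.array([atz(s,u,v,zb)[:2] for v,u in np.argwhere(sk)]); G=T[:2]; c0=G+(R@[0,-.05,0])[:2]
    f=lambda p:np.hypot(P[:,0]-p[0],P[:,1]-p[1])-.05
    r=least_squares(f,c0,loss='soft_l1',f_scale=.001); c=r.x
    a=np.degrees(np.arctan2(P[:,1]-c[1],P[:,0]-c[0]))
    print('bar top z90',np.percentile(z[m>0],90),'exp',zb+.004,'n',len(P),'res',np.abs(r.fun).mean())
    print('pin centre',c,'tool mm',(R.T@np.r_[c-G,0])*1000,'tip ang',a.max(), 'tool yaw-90',np.degrees(np.arctan2(R[1,0],R[0,0]))-90)
    return c,m
E
python3 - <<'E'
from fit import *
s=snap('wrist'); o=robot.observe(); c,m=pinfit(s,o)
X=cloud(s); z=X[...,2]; hsv=cv2.cvtColor(s['color'],cv2.COLOR_BGR2HSV); H,S,V=cv2.split(hsv)
cov=(z>.021)&(z<.031); cov[:200]=0; cov[315:]=0; cov[:,:165]=0; cov[:,279:]=0; cov=cv2.morphologyEx(cov.astype(np.uint8),cv2.MORPH_OPEN,np.ones((3,3)))
q=np.argwhere(cov)[:,::-1].astype(np.float32); e=cv2.fitEllipse(cv2.convexHull(q)); print('cover',e,'C',atz(s,*e[0],.026),'zmed',np.median(z[cov>0]))
# edges of plate: transition along lines
def edge(p0,p1,n=25):
    g=cv2.GaussianBlur(cv2.cvtColor(s['color'],cv2.COLOR_BGR2LAB).astype(float),(5,5),0)[...,2]  # b: beige vs grey
    p0,p1=np.array(p0,float),np.array(p1,float); d=(p1-p0)/np.linalg.norm(p1-p0); nn=np.array([-d[1],d[0]]); out=[]
    for t in np.linspace(.12,.85,n):
        b=p0+t*(p1-p0); ks=np.arange(-12,12.1,.5); pr=np.array([g[int(round((b+k*nn)[1])),int(round((b+k*nn)[0]))] for k in ks])
        k=ks[np.argmax(np.abs(np.gradient(cv2.GaussianBlur(pr.reshape(1,-1),(7,1),0).ravel())))]; out.append(atz(s,*(b+k*nn),.010)[:2])
    out=np.array(out); l=cv2.fitLine(out.astype(np.float32),cv2.DIST_HUBER,0,.01,.0001).ravel()
    nv=np.array([-l[1],l[0]]); print('edge dir',np.degrees(np.arctan2(l[1],l[0])),'scatter',np.abs((out-l[2:])@nv).mean()); return l
C=atz(s,*e[0],.026)[:2]
for nme,a,b in (('right y-78?/x80',(190,43),(428,227)),('left',(190,43),(32,303))):
    l=edge(a,b); nv=np.array([-l[1],l[0]]); print(nme,'dist from C',(C-l[2:])@nv)
print('pin-C mm',(c-C)*1000, 'shift in tool axes to fix (cm)',o['orientation'].T@np.r_[C-c,0]*100)
br=(H>10)&(H<26)&(S>110)&(z>.025)&(z<.06); br[:,160:]=0; br[:180]=0; br[240:]=0; B=X[br]; print('ring',len(B),np.median(B,0),B.min(0),B.max(0))
E
```

```text
bar top z90 0.06739473003069332 exp 0.06729943378532194 n 34 res 0.0002208871573994906
pin centre [0.53368928 0.02884868] tool mm [-2.10583936e+00 -4.96962238e+01  3.82466011e-03] tip ang 46.97471617304022 tool yaw-90 -66.98117124401362
cover ((222.74046325683594, 266.0102844238281), (45.17485427856445, 47.195030212402344), 95.74088287353516) C [0.53561239 0.02805922 0.026     ] zmed 0.025607724444221103
edge dir 76.38554 scatter 0.00012343897359027943
right y-78?/x80 dist from C 0.07947367837631066
edge dir -13.733407 scatter 0.000582738082444623
left dist from C -0.07685597337735355
pin-C mm [-1.92311323  0.78945901] shift in tool axes to fix (cm) [ 1.46128302e-01  1.47860134e-01 -2.16890004e-05]
ring 1228 [0.54765485 0.07503513 0.04378468] [0.54148417 0.06372778 0.02509478] [0.55284248 0.08832859 0.04895851]
```

Call:
{"fn": "move_arm", "kwargs": {"plan": [[[0.09,0.17,0.8],0,0.1],[[0.09,0.17,1.8],0,0.1],[[0.09,0.17,2.5],0,0.1],[[0.09,0.17,2.8],0,0.1],[[0.09,0.17,2.8],0,0.1],[[0.09,0.17,2.8],0,0.1]]}}

```text
t: 9.2
position: [0.5568, -0.0172, 0.0516]
orientation: [[0.92, 0.391, 0.001], [0.391, -0.92, 0.0], [0.0, 0.0, -1.0]]
contact_force: [0.5, 0.5, -1.6]
width: 0.0216
finger_force: 40.0
```

Run:
```python
from fit import *
s=snap('wrist','w5.png'); o=robot.observe(); print(o['position'],o['contact_force'],o['moment'],o['finger_force'])
c,m=pinfit(s,o)
cv2.imwrite('pics/w5c.png',cv2.resize(s['color'][130:330,60:360],None,fx=2.5,fy=2.5,interpolation=cv2.INTER_CUBIC))
```

```text
[ 0.55683208 -0.01721903  0.05166086] [-0.44862934  0.58687847 -2.5277815 ] [ 0.01600158  0.03029404 -0.00984709] 39.979339241981506
bar top z90 0.03971803049857394 exp 0.03966086445815378 n 25 res 0.000755982224076594
pin centre [0.5355475  0.02779408] tool mm [-1.98587117e+00 -4.97520826e+01 -1.10986126e-02] tip ang 48.41658091077427 tool yaw-90 -66.97851445656669
```

View pics/w5c.png

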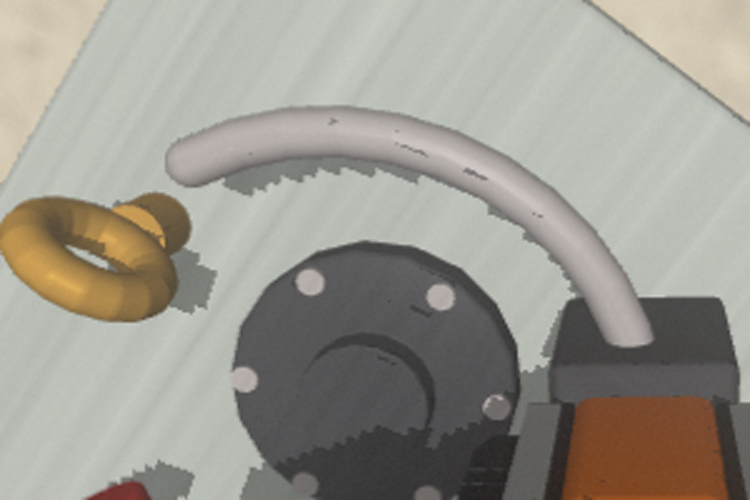

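The crop shows the tip at (190,160) ahead of the ring hole at (88,245), with the bar level with the eye and the pin's centre within 0.5 mm of the cover's. Now I lower to touch the plate.

Call:
{"fn": "move_arm", "kwargs": {"plan": [[[0,0,0.1],0,0.1],[[0,0,0.13],0,0.1],[[0,0,0.15],0,0.1],[[0,0,0.16],0,0.1],[[0,0,0.16],0,0.1]]}}

```text
t: 9.88
position: [0.5567, -0.0172, 0.0501]
orientation: [[0.92, 0.391, 0.0], [0.391, -0.92, -0.0], [0.0, 0.0, -1.0]]
contact_force: [-2.3, 0.1, 4.7]
width: 0.0215
finger_force: 40.6
```

Run:
```python
from fit import *
o=robot.observe(); print(o['position'],o['contact_force'],o['moment'],o['joint_positions'])
```

```text
[ 0.55670672 -0.017245    0.05006295] [-2.25083003  0.12734592  4.74908827] [-0.07239884  0.50921693  0.06630238] [ 0.26952066  0.34116331 -0.37179895  1.8722061   0.1495809   0.95495396
 -1.33837912]
```

Call:
{"fn": "move_arm", "kwargs": {"plan": [[[0.26,-0.02,-0.03],-0.0524,0.1],[[0.52,-0.05,-0.03],-0.1047,0.1],[[0.775,-0.1,-0.03],-0.1571,0.1],[[1.03,-0.155,-0.03],-0.2094,0.1],[[1.28,-0.225,-0.03],-0.2618,0.1],[[1.4,-0.265,-0.03],-0.288,0.1],[[1.4,-0.265,-0.03],-0.288,0.1]]}}

```text
t: 10.75
position: [0.5687, -0.0096, 0.0501]
orientation: [[0.772, 0.636, 0.0], [0.636, -0.772, -0.0], [0.0, 0.0, -1.0]]
contact_force: [-0.4, -2.2, 1.8]
width: 0.0214
finger_force: 40.4
```

```bash
cat >> fit.py <<'E'
C=np.array([.5352,.0276]); PHI=np.radians(-13.65)
def st():
    o=robot.observe(); p=o['position']; R=o['orientation']; d=p[:2]-C; f=o['contact_force']; m=o['moment']
    ce=p+R@np.array([-.0022,-.0497,0]); y=np.arctan2(R[1,0],R[0,0])-np.pi/2
    a=y-PHI; rd=np.array([np.cos(a+PHI),np.sin(a+PHI)])
    print('t',round(o['t'],2),'rel yaw deg',np.degrees(a).round(2),'tip end deg',(np.degrees(a)+119.6).round(2),'centre err mm',((ce[:2]-C)*1000).round(2),'z',p[2].round(4),'F',f.round(1),'M',m.round(3),
     'Mz about C (if moment at TCP)',(m[2]+d[0]*f[1]-d[1]*f[0]).round(3),'Ftan',(-rd[1]*f[0]+rd[0]*f[1]).round(2),'Frad',(rd@f[:2]).round(2))
    return o
E
python3 - <<'E'
from fit import *
s=snap('wrist','w6.png'); o=st()
pinfit(s,o)
cv2.imwrite('pics/w6c.png',cv2.resize(s['color'][80:330,60:360],None,fx=2.4,fy=2.4,interpolation=cv2.INTER_CUBIC))
E
```

```text
t 10.8 rel yaw deg -36.88 tip end deg 82.72 centre err mm [ 0.13 -0.23] z 0.0501 F [-0.2 -1.7  0.1] M [-0.513  0.021  0.023] Mz about C (if moment at TCP) -0.042 Ftan -1.25 Frad 1.13
bar top z90 0.03807728522924716 exp 0.038060634035305574 n 29 res 0.0003792205155342906
pin centre [0.53527493 0.02750576] tool mm [-2.15609259e+00 -4.98362197e+01 -1.82875448e-02] tip ang 64.97867515131617 tool yaw-90 -50.53468177657897
```

View pics/w6c.png

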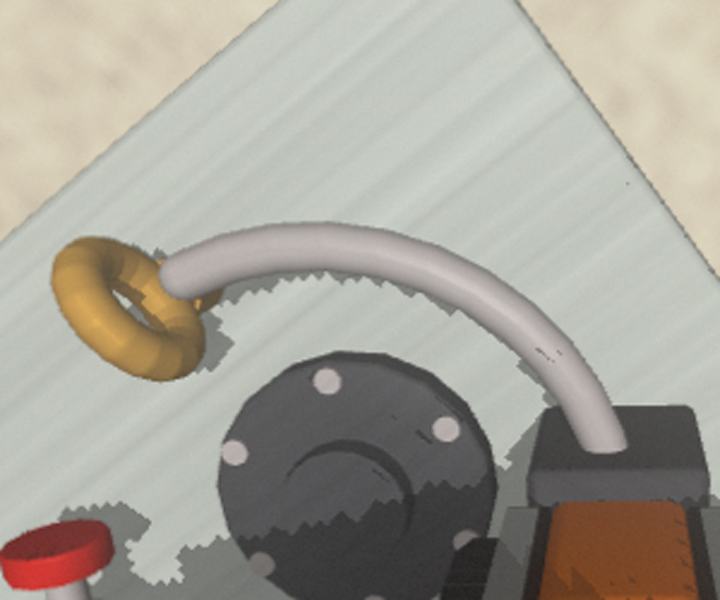

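The crop shows the tip at (180,275) at the mouth of the ring, whose hole is at (140,300), and the fitted centre is within 0.2 mm. Next I feed in carefully.

Call:
{"fn": "move_arm", "kwargs": {"plan": [[[0.17,-0.01,0],-0.0349,0.1],[[0.35,-0.03,0],-0.0698,0.1],[[0.52,-0.05,0],-0.1047,0.1],[[0.69,-0.08,0],-0.1396,0.1],[[0.69,-0.08,0],-0.1396,0.1]]}}

```text
t: 11.42
position: [0.5735, -0.004, 0.0501]
orientation: [[0.675, 0.738, 0.0], [0.738, -0.675, 0.0], [0.001, 0.0, -1.0]]
contact_force: [-0.8, -0.1, 2.0]
width: 0.0217
finger_force: 40.6
```

```bash
python3 -c "
from fit import *
st()"
```

```text
t 11.43 rel yaw deg -28.78 tip end deg 90.82 centre err mm [0.16 0.29] z 0.0501 F [-0.8 -0.1  2. ] M [-0.459  0.102  0.035] Mz about C (if moment at TCP) 0.006 Ftan -0.6 Frad -0.5
```

Call:
{"fn": "move_arm", "kwargs": {"plan": [[[0.26,-0.02,0],-0.0524,0.1],[[0.52,-0.05,0],-0.1047,0.1],[[0.775,-0.1,0],-0.1571,0.1],[[1.03,-0.155,0],-0.2094,0.1],[[1.28,-0.225,0],-0.2618,0.1],[[1.525,-0.31,0],-0.3142,0.1],[[1.765,-0.41,0],-0.3665,0.1],[[1.765,-0.41,0],-0.3665,0.1]]}}

```text
t: 12.42
position: [0.5825, 0.0119, 0.0501]
orientation: [[0.366, 0.93, 0.001], [0.93, -0.366, 0.001], [0.001, 0.0, -1.0]]
contact_force: [0.8, -1.2, 1.7]
width: 0.0216
finger_force: 40.5
```

Run:
```python
from fit import *
s=snap('wrist','w7.png'); o=st()
for q in ('wrist','top'):
    if q!='wrist': s=snap(q)
    nets(s,q,('eye','stop','pin_tip'))
```

```text
t 12.47 rel yaw deg -7.89 tip end deg 111.71 centre err mm [0.23 0.46] z 0.0501 F [-0.3 -0.5  0.8] M [-0.241 -0.189  0.048] Mz about C (if moment at TCP) 0.018 Ftan -0.61 Frad -0.1
P eye 0.7 [0.5495 0.0745 0.0306]
P stop 0.82 [0.5    0.0658 0.0342]
P pin_tip 0.66 [0.5302 0.0765 0.0324]
P pin_tip 0.36 [0.4697 0.0353 0.053 ]
P eye 0.65 [0.548  0.0764 0.0342]
P stop 0.52 [0.5025 0.0657 0.0333]
P pin_tip 0.59 [0.531  0.0791 0.0302]
```

View pics/w7.png

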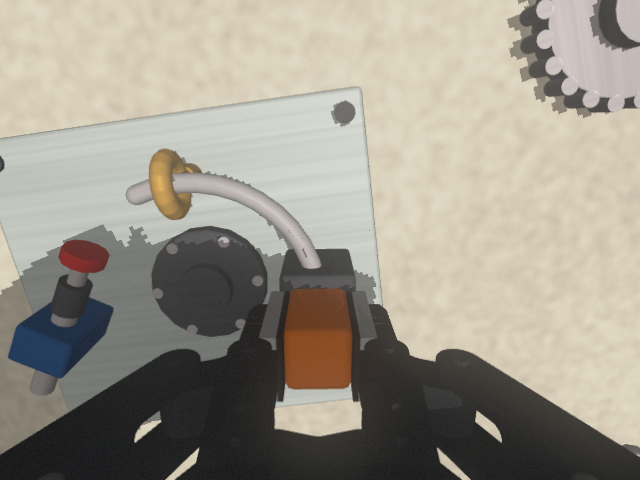

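The view shows the bar threaded through the ring at (172,185), with the tip at (135,195) and the red plunger at (84,250) ahead. I continue to just before the plunger range.

Call:
{"fn": "move_arm", "kwargs": {"plan": [[[0.24,-0.02,0],-0.0524,0.1],[[0.49,-0.05,0],-0.1047,0.1],[[0.74,-0.1,0],-0.1571,0.1],[[0.99,-0.155,0],-0.2094,0.1],[[1.24,-0.225,0],-0.2618,0.1],[[1.485,-0.31,0],-0.3142,0.1],[[1.725,-0.41,0],-0.3665,0.1],[[1.725,-0.41,0],-0.3665,0.1]]}}

```text
t: 13.82
position: [0.5846, 0.0288, 0.0501]
orientation: [[0.009, 1.0, -0.0], [1.0, -0.009, -0.0], [-0.0, -0.0, -1.0]]
contact_force: [0.7, -0.5, 3.0]
width: 0.0218
finger_force: 40.6
```

Run:
```python
from fit import *
s=snap('wrist','w8.png'); o=st(); X=cloud(s)
H,S,V=cv2.split(cv2.cvtColor(s['color'],cv2.COLOR_BGR2HSV)); rd=((H<8)|(H>172))&(S>150)&(X[...,2]>.02)&(X[...,2]<.06); rd[:,280:]=0
P=X[rd]; d=P[:,:2]-C; k=np.linalg.norm(d,axis=1); P=P[(k>.03)&(k<.07)]
a=np.radians(147)+PHI; org=C+.05*np.array([np.cos(a),np.sin(a)]); tx=np.array([-np.sin(a),np.cos(a)]); u=(P[:,:2]-org)@tx*1000; print(len(u),'red along travel mm',np.percentile(u,[1,5,25,50,75,95,99]),'z',np.percentile(P[:,2],[5,50,95]))
```

```text
t 13.88 rel yaw deg 13.09 tip end deg 132.69 centre err mm [-0.31 -0.51] z 0.0501 F [ 0.9 -1.   2.4] M [-0.422 -0.146 -0.033] Mz about C (if moment at TCP) -0.082 Ftan -0.96 Frad 0.9
585 red along travel mm [-1.69352718 -1.27074044 -0.33116926  1.13989642  2.55880468  3.86774262
  4.32079718] z [0.03804469 0.04131085 0.04297631]
```

Call:
{"fn": "move_arm", "kwargs": {"plan": [[[0.28,0.0,0],-0.0524,0.1],[[0.55,-0.03,0],-0.1047,0.1],[[0.805,-0.08,0],-0.1571,0.1],[[0.975,-0.115,0],-0.192,0.1],[[0.975,-0.115,0],-0.192,0.1],[[0.975,-0.115,0],-0.192,0.1]]}}

```text
t: 14.62
position: [0.5836, 0.0388, 0.0501]
orientation: [[-0.182, 0.983, 0.0], [0.983, 0.182, 0.0], [0.0, 0.0, -1.0]]
contact_force: [0.5, -2.7, 3.2]
width: 0.0217
finger_force: 40.6
```

```bash
python3 -c "
from fit import *
st()"
```

```text
t 14.62 rel yaw deg 24.11 tip end deg 143.71 centre err mm [-0.06 -0.03] z 0.0501 F [ 0.5 -2.7  3.2] M [-0.475 -0.147  0.02 ] Mz about C (if moment at TCP) -0.116 Ftan -2.75 Frad -0.03
```

Call:
{"fn": "move_arm", "kwargs": {"plan": [[[0.09,0,0],-0.0175,0.1],[[0.17,-0.01,0],-0.0349,0.1],[[0.17,-0.01,0],-0.0349,0.1],[[0.17,-0.01,0],-0.0349,0.1]]}}

```text
t: 15.12
position: [0.5834, 0.0407, 0.0501]
orientation: [[-0.217, 0.976, 0.0], [0.976, 0.217, 0.0], [0.0, 0.0, -1.0]]
contact_force: [2.6, -1.4, 1.3]
width: 0.0214
finger_force: 40.3
```

```bash
python3 -c "
from fit import *
st()"
```

```text
t 15.12 rel yaw deg 26.17 tip end deg 145.77 centre err mm [0.12 0.17] z 0.0501 F [ 2.6 -1.4  1.3] M [-0.245 -0.684 -0.061] Mz about C (if moment at TCP) -0.163 Ftan -1.94 Frad 2.25
```

Call:
{"fn": "move_arm", "kwargs": {"plan": [[[0.09,0,0],-0.0175,0.1],[[0.17,-0.01,0],-0.0349,0.1],[[0.17,-0.01,0],-0.0349,0.1],[[0.17,-0.01,0],-0.0349,0.1]]}}

```text
t: 15.62
position: [0.583, 0.0425, 0.0501]
orientation: [[-0.251, 0.968, 0.001], [0.968, 0.251, 0.001], [0.001, 0.001, -1.0]]
contact_force: [4.4, 1.6, -0.7]
width: 0.021
finger_force: 39.9
```

```bash
python3 -c "
from fit import *
st()"
```

```text
t 15.62 rel yaw deg 28.18 tip end deg 147.78 centre err mm [0.24 0.32] z 0.0501 F [ 4.4  1.6 -0.7] M [ 0.34  -1.219 -0.106] Mz about C (if moment at TCP) -0.096 Ftan 0.44 Frad 4.71
```

```bash
cat >> fit.py <<'E'
def red(s):
    X=cloud(s); H,S,V=cv2.split(cv2.cvtColor(s['color'],cv2.COLOR_BGR2HSV)); rd=((H<8)|(H>172))&(S>150)&(X[...,2]>.02)&(X[...,2]<.06); rd[:,280:]=0
    P=X[rd]; d=P[:,:2]-C; k=np.linalg.norm(d,axis=1); P=P[(k>.03)&(k<.07)]
    a=np.radians(147)+PHI; org=C+.05*np.array([np.cos(a),np.sin(a)]); tx=np.array([-np.sin(a),np.cos(a)]); u=(P[:,:2]-org)@tx*1000
    print(len(u),'red along travel mm',np.percentile(u,[2,5,25,50,75,95,98]).round(2))
E
python3 - <<'E'
from fit import *
s=snap('wrist','w9.png'); o=st(); red(s); snap('wrist'); pinfit(s,o)
for i in range(3): snap('wrist'); st()
cv2.imwrite('pics/w9c.png',cv2.resize(s['color'][80:400,0:360],None,fx=1.8,fy=1.8,interpolation=cv2.INTER_CUBIC))
E
```

```text
t 15.68 rel yaw deg 28.18 tip end deg 147.78 centre err mm [0.24 0.33] z 0.0501 F [ 5.6  2.  -1. ] M [ 0.332 -1.271 -0.148] Mz about C (if moment at TCP) -0.134 Ftan 0.58 Frad 5.9
561 red along travel mm [0.36 0.64 1.79 3.11 4.53 5.76 6.01]
bar top z90 0.038126472394396836 exp 0.03811465412953213 n 15 res 0.00020386204406387526
pin centre [0.53568215 0.0284082 ] tool mm [-1.79749248e+00 -4.93425430e+01 -3.96955381e-02] tip ang 129.94340520171917 tool yaw-90 14.526563751903879
t 15.78 rel yaw deg 28.17 tip end deg 147.77 centre err mm [0.22 0.3 ] z 0.0501 F [ 4.4  2.  -0.1] M [ 0.342 -1.222 -0.147] Mz about C (if moment at TCP) -0.116 Ftan 0.84 Frad 4.75
t 15.82 rel yaw deg 28.17 tip end deg 147.77 centre err mm [0.23 0.32] z 0.0501 F [5.  0.9 0.2] M [ 0.323 -1.213 -0.129] Mz about C (if moment at TCP) -0.161 Ftan -0.4 Frad 5.11
t 15.88 rel yaw deg 28.17 tip end deg 147.77 centre err mm [0.22 0.3 ] z 0.0501 F [ 5.4  1.7 -0.5] M [ 0.334 -1.235 -0.122] Mz about C (if moment at TCP) -0.121 Ftan 0.29 Frad 5.65
```

View pics/w9c.png

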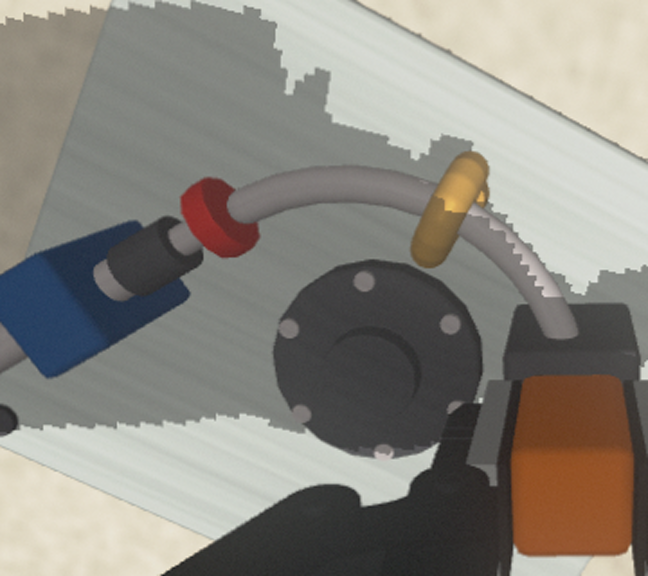

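The crop shows the bar through the ring at (450,210) with its tip on the red plunger at (220,215). The plunger is in about 2 mm. I press on about 2 mm more for a firm, gentle press, then read it.

Call:
{"fn": "move_arm", "kwargs": {"plan": [[[0.06,0,0],-0.0131,0.1],[[0.12,0,0],-0.0262,0.1],[[0.19,-0.01,0],-0.0384,0.1],[[0.19,-0.01,0],-0.0384,0.1],[[0.19,-0.01,0],-0.0384,0.1],[[0.19,-0.01,0],-0.0384,0.1]]}}

```text
t: 16.62
position: [0.5827, 0.0446, 0.0502]
orientation: [[-0.288, 0.958, 0.001], [0.958, 0.288, 0.001], [0.001, 0.002, -1.0]]
contact_force: [6.6, 1.8, -2.4]
width: 0.0215
finger_force: 39.6
```

Run:
```python
from fit import *
s=snap('wrist'); st(); red(s); snap('wrist'); st()
```

```text
t 16.68 rel yaw deg 30.37 tip end deg 149.97 centre err mm [0.57 0.58] z 0.0502 F [ 6.8  2.8 -1.4] M [ 0.547 -1.539 -0.307] Mz about C (if moment at TCP) -0.29 Ftan 0.69 Frad 7.28
585 red along travel mm [1.62 1.88 2.93 4.33 5.71 6.97 7.34]
t 16.73 rel yaw deg 30.37 tip end deg 149.97 centre err mm [0.52 0.56] z 0.0501 F [ 6.3  2.3 -1.9] M [ 0.508 -1.562 -0.372] Mz about C (if moment at TCP) -0.371 Ftan 0.36 Frad 6.7
```

Call:
{"fn": "move_arm", "kwargs": {"plan": [[[0.05,0,0],-0.0105,0.1],[[0.1,0,0],-0.021,0.1],[[0.1,0,0],-0.021,0.1],[[0.1,0,0],-0.021,0.1]]}}

```text
t: 17.23
position: [0.5822, 0.0461, 0.0501]
orientation: [[-0.308, 0.951, 0.001], [0.951, 0.308, 0.002], [0.001, 0.001, -1.0]]
contact_force: [3.8, 4.3, -1.2]
width: 0.0217
finger_force: 39.6
```

Run:
```python
from fit import *
s=snap('wrist'); st(); red(s); snap('wrist'); st()
```

```text
t 17.27 rel yaw deg 31.58 tip end deg 151.18 centre err mm [0.37 1.09] z 0.0501 F [ 4.9  3.8 -1. ] M [ 0.77  -1.415 -0.588] Mz about C (if moment at TCP) -0.501 Ftan 2.1 Frad 5.78
581 red along travel mm [1.95 2.27 3.26 4.67 6.04 7.26 7.55]
t 17.32 rel yaw deg 31.57 tip end deg 151.17 centre err mm [0.35 1.06] z 0.0501 F [ 5.1  3.3 -1.1] M [ 0.794 -1.453 -0.568] Mz about C (if moment at TCP) -0.508 Ftan 1.55 Frad 5.87
```

Moment ≈ 0.5 N·m with the plunger in about 3.5 mm, so the press was firm (7–8 N) and well short of the end. Now I ease back to a light bearing before letting go.

Call:
{"fn": "move_arm", "kwargs": {"plan": [[[-0.09,0,0],0.0175,0.1],[[-0.17,0,0],0.035,0.1],[[-0.26,0,0],0.0525,0.1],[[-0.35,0,0],0.07,0.1],[[-0.35,0,0],0.07,0.1],[[-0.35,0,0],0.07,0.1]]}}

```text
t: 18.08
position: [0.5827, 0.0424, 0.0501]
orientation: [[-0.241, 0.971, -0.0], [0.971, 0.241, 0.001], [0.001, -0.0, -1.0]]
contact_force: [2.2, 4.4, 1.6]
width: 0.0217
finger_force: 40.2
```

Run:
```python
from fit import *
s=snap('wrist'); st(); red(s); snap('wrist'); st()
```

```text
t 18.12 rel yaw deg 27.59 tip end deg 147.19 centre err mm [-0.2   0.65] z 0.0501 F [2.1 6.1 2.5] M [ 1.04  -0.467 -0.213] Mz about C (if moment at TCP) 0.046 Ftan 5.42 Frad 3.52
569 red along travel mm [-0.21 -0.    1.    2.3   3.8   4.95  5.34]
t 18.18 rel yaw deg 27.6 tip end deg 147.2 centre err mm [-0.22  0.67] z 0.0501 F [1.6 4.8 3. ] M [ 1.14  -0.513 -0.161] Mz about C (if moment at TCP) 0.043 Ftan 4.26 Frad 2.73
```

Call:
{"fn": "move_arm", "kwargs": {"plan": [[[-0.02,0,-0.01],0.004,0.1],[[-0.04,0,-0.01],0.008,0.1],[[-0.04,0,-0.01],0.008,0.1]]}}

```text
t: 18.55
position: [0.5827, 0.0418, 0.0501]
orientation: [[-0.233, 0.972, -0.001], [0.972, 0.233, 0.001], [0.001, -0.0, -1.0]]
contact_force: [1.7, 4.6, 2.1]
width: 0.0215
finger_force: 40.2
```

Run:
```python
from fit import *
s=snap('wrist'); st(); red(s); snap('wrist'); st()
```

```text
t 18.6 rel yaw deg 27.13 tip end deg 146.73 centre err mm [-0.39  0.51] z 0.0501 F [1.7 5.7 2.8] M [ 1.131 -0.452 -0.149] Mz about C (if moment at TCP) 0.096 Ftan 5.13 Frad 3.01
578 red along travel mm [-0.55 -0.22  0.74  2.13  3.6   4.83  5.09]
t 18.65 rel yaw deg 27.13 tip end deg 146.73 centre err mm [-0.34  0.51] z 0.0501 F [1.1 4.1 2.9] M [ 1.163 -0.444 -0.139] Mz about C (if moment at TCP) 0.038 Ftan 3.71 Frad 2.05
```

Call:
{"fn": "move_arm", "kwargs": {"plan": [[[0,0,0],0,0.27],[[0,0,0],0,0.3],[[0,0,0],0,0.4],[[0,0,0],0,0.45],[[0,0,0],0,0.5],[[0,0,0],0,0.5]], "newtons": 20}}

```text
t: 19.4
position: [0.583, 0.0411, 0.0501]
orientation: [[-0.233, 0.973, -0.0], [0.973, 0.233, -0.0], [0.0, -0.0, -1.0]]
contact_force: [-0.1, 0.1, -0.4]
width: 0.0428
finger_force: 0.0
```

Run:
```python
from fit import *
s=snap('wrist','w10.png'); o=st(); print(o['width']); red(s)
cv2.imwrite('pics/w10c.png',cv2.resize(s['color'][80:400,0:400],None,fx=1.8,fy=1.8,interpolation=cv2.INTER_CUBIC))
```

```text
t 19.45 rel yaw deg 27.1 tip end deg 146.7 centre err mm [-0.04 -0.23] z 0.0501 F [-0.8 -0.5  0.7] M [ 0.056  0.003 -0.022] Mz about C (if moment at TCP) -0.035 Ftan -0.29 Frad -0.9
0.042603792124687664
567 red along travel mm [-1.29 -1.09 -0.    1.31  2.7   3.87  4.21]
```

View pics/w10c.png

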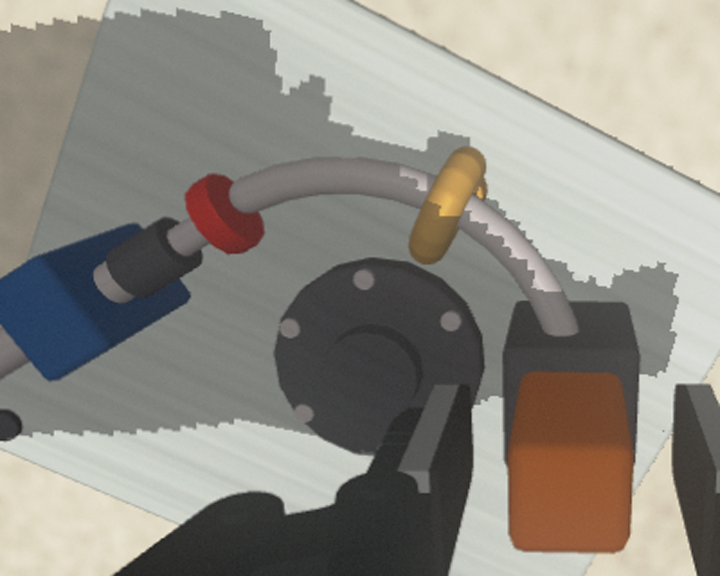

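The pin is threaded with its shoe flat and the tip at (235,200) on the plunger (225,215). On release the arm's wind-up dragged it back about 0.8 mm, though, so the plunger is in only about 0.2 mm. I regrip, move it slightly forward, unwind the arm, and release again.

Call:
{"fn": "move_arm", "kwargs": {"plan": [[[0,0,-0.03],0,0.4],[[0,0,-0.03],0,0.2],[[0,0,-0.03],0,0.1],[[0,0,-0.03],0,0.1],[[0,0,-0.03],0,0.1],[[0,0,-0.03],0,0.1]], "newtons": 30}}

```text
t: 20.2
position: [0.5831, 0.0411, 0.0505]
orientation: [[-0.233, 0.973, 0.0], [0.973, 0.233, 0.0], [-0.0, 0.0, -1.0]]
contact_force: [-1.2, 0.1, 2.7]
width: 0.0215
finger_force: 31.6
```

Run:
```python
from fit import *
s=snap('wrist'); st(); red(s); snap('wrist'); st()
```

```text
t 20.25 rel yaw deg 27.1 tip end deg 146.7 centre err mm [ 0.03 -0.17] z 0.0505 F [-1.1 -0.3  3.3] M [ 0.03   0.221 -0.017] Mz about C (if moment at TCP) -0.015 Ftan 0.01 Frad -1.17
561 red along travel mm [-1.12 -0.78  0.12  1.51  2.84  4.12  4.45]
t 20.3 rel yaw deg 27.1 tip end deg 146.7 centre err mm [ 0.05 -0.16] z 0.0505 F [-1.  -0.9  3.1] M [-0.002  0.274 -0.054] Mz about C (if moment at TCP) -0.081 Ftan -0.6 Frad -1.22
```

Call:
{"fn": "move_arm", "kwargs": {"plan": [[[0.06,0,0],-0.012,0.1],[[0.12,0,0],-0.024,0.1],[[0.12,0,0],-0.024,0.1]]}}

```text
t: 20.68
position: [0.5832, 0.0423, 0.0506]
orientation: [[-0.256, 0.967, 0.001], [0.967, 0.256, 0.0], [0.0, 0.001, -1.0]]
contact_force: [1.1, -0.4, 2.4]
width: 0.0215
finger_force: 31.7
```

Run:
```python
from fit import *
s=snap('wrist'); st(); red(s); snap('wrist'); st()
```

```text
t 20.73 rel yaw deg 28.48 tip end deg 148.08 centre err mm [ 0.46 -0.13] z 0.0505 F [ 1.6 -0.2  1.5] M [ 0.027 -0.524 -0.177] Mz about C (if moment at TCP) -0.209 Ftan -0.59 Frad 1.46
580 red along travel mm [-0.46 -0.28  0.72  2.12  3.52  4.79  5.04]
t 20.77 rel yaw deg 28.47 tip end deg 148.07 centre err mm [ 0.44 -0.1 ] z 0.0505 F [2.4 0.6 1.8] M [-0.013 -0.592 -0.079] Mz about C (if moment at TCP) -0.085 Ftan -0.03 Frad 2.51
```

Call:
{"fn": "move_arm", "kwargs": {"plan": [[[0,0,0],0,0.27],[[0,0,0],0,0.3],[[0,0,0],0,0.4],[[0,0,0],0,0.5],[[0,0,0],0,0.5]]}}

```text
t: 21.4
position: [0.5826, 0.0423, 0.0504]
orientation: [[-0.256, 0.967, -0.0], [0.967, 0.256, 0.0], [0.0, -0.0, -1.0]]
contact_force: [0.4, 0.6, -0.3]
width: 0.0428
finger_force: 0.0
```

Run:
```python
from fit import *
for i in range(3):
    s=snap('wrist'); o=st(); red(s)
```

```text
t 21.45 rel yaw deg 28.48 tip end deg 148.08 centre err mm [ 0.01 -0.18] z 0.0504 F [0.4 0.2 0.8] M [-0.023 -0.     0.018] Mz about C (if moment at TCP) 0.022 Ftan 0.1 Frad 0.42
554 red along travel mm [-1.29 -0.97 -0.01  1.3   2.79  3.94  4.34]
t 21.5 rel yaw deg 28.47 tip end deg 148.07 centre err mm [ 0.02 -0.2 ] z 0.0504 F [-0.1 -0.6  0.8] M [-0.027 -0.08   0.034] Mz about C (if moment at TCP) 0.01 Ftan -0.5 Frad -0.28
559 red along travel mm [-1.17 -0.99  0.01  1.29  2.69  4.    4.35]
t 21.55 rel yaw deg 28.48 tip end deg 148.08 centre err mm [ 0.01 -0.21] z 0.0504 F [ 0.2 -0.  -0.4] M [ 0.012 -0.007  0.04 ] Mz about C (if moment at TCP) 0.035 Ftan -0.08 Frad 0.18
561 red along travel mm [-1.24 -1.03  0.08  1.35  2.71  3.84  4.17]
```

Call:
{"fn": "move_arm", "kwargs": {"plan": [[[-0.02,0,0],0.006,0.3],[[-0.02,0,0],0.006,0.1],[[-0.02,0,0],0.006,0.1],[[-0.02,0,0],0.006,0.1],[[-0.02,0,0],0.006,0.1]], "newtons": 20}}

```text
t: 22.18
position: [0.583, 0.0422, 0.0505]
orientation: [[-0.25, 0.968, 0.0], [0.968, 0.25, 0.0], [0.0, 0.0, -1.0]]
contact_force: [0.9, 0.7, -0.4]
width: 0.0217
finger_force: 20.7
```

Run:
```python
from fit import *
for i in range(2):
    s=snap('wrist'); o=st(); red(s)
```

```text
t 22.23 rel yaw deg 28.14 tip end deg 147.74 centre err mm [ 0.17 -0.  ] z 0.0505 F [ 2.3  0.7 -0.2] M [ 0.215 -0.31  -0.053] Mz about C (if moment at TCP) -0.053 Ftan 0.1 Frad 2.45
573 red along travel mm [-0.96 -0.79  0.31  1.66  2.99  4.25  4.57]
t 22.27 rel yaw deg 28.14 tip end deg 147.74 centre err mm [0.16 0.03] z 0.0505 F [ 2.2  0.4 -1. ] M [ 0.293 -0.349 -0.085] Mz about C (if moment at TCP) -0.097 Ftan -0.12 Frad 2.27
577 red along travel mm [-1.09 -0.84  0.23  1.58  3.07  4.3   4.66]
```

Call:
{"fn": "move_arm", "kwargs": {"plan": [[[0,0,0],0,0.26],[[0,0,0],0,0.27],[[0,0,0],0,0.3],[[0,0,0],0,0.4],[[0,0,0],0,0.5],[[0,0,0],0,0.5]]}}

```text
t: 23.02
position: [0.5827, 0.042, 0.0504]
orientation: [[-0.25, 0.968, -0.0], [0.968, 0.25, 0.0], [0.0, -0.0, -1.0]]
contact_force: [-0.3, -0.2, -0.1]
width: 0.0423
finger_force: 0.0
```

Run:
```python
from fit import *
for i in range(3):
    s=snap('wrist'); o=st(); red(s)
print(o['width'])
```

```text
t 23.07 rel yaw deg 28.13 tip end deg 147.73 centre err mm [-0.04 -0.11] z 0.0504 F [-0.3 -0.4 -0.8] M [ 0.019  0.038 -0.055] Mz about C (if moment at TCP) -0.068 Ftan -0.27 Frad -0.42
563 red along travel mm [-1.28 -1.02 -0.01  1.45  2.75  3.96  4.23]
t 23.12 rel yaw deg 28.13 tip end deg 147.73 centre err mm [-0.01 -0.08] z 0.0504 F [-0.3  1.2  0.6] M [0.003 0.022 0.005] Mz about C (if moment at TCP) 0.068 Ftan 1.28 Frad 0.01
562 red along travel mm [-1.27 -1.01 -0.07  1.34  2.77  4.    4.3 ]
t 23.18 rel yaw deg 28.13 tip end deg 147.73 centre err mm [ 0.01 -0.11] z 0.0504 F [ 0.7 -0.1 -0.4] M [ 0.008  0.042 -0.041] Mz about C (if moment at TCP) -0.057 Ftan -0.3 Frad 0.67
555 red along travel mm [-1.25 -0.93 -0.01  1.29  2.68  4.    4.23]
0.04222896663442226
```

Each release ends at the same plunger position. To tell a friction balance from a lost contact, I regrip, draw back 3 mm and read the free plunger from this same view.

Call:
{"fn": "move_arm", "kwargs": {"plan": [[[0,0,0],0,0.3],[[0,0,0],0,0.1],[[0,0,0],0,0.1],[[0,0,0],0,0.1],[[-0.1,0,0],0.02,0.1],[[-0.2,0,0],0.04,0.1],[[-0.3,0,0],0.06,0.1],[[-0.3,0,0],0.06,0.1]], "newtons": 30}}

```text
t: 24.18
position: [0.5835, 0.0392, 0.0505]
orientation: [[-0.191, 0.982, -0.0], [0.982, 0.191, 0.0], [0.0, -0.0, -1.0]]
contact_force: [-1.0, 2.3, 2.8]
width: 0.0214
finger_force: 29.6
```

Run:
```python
from fit import *
for i in range(3):
    s=snap('wrist'); o=st(); red(s)
```

```text
t 24.23 rel yaw deg 24.7 tip end deg 144.3 centre err mm [-0.05 -0.04] z 0.0505 F [-0.4  2.6  2.8] M [ 0.447  0.167 -0.045] Mz about C (if moment at TCP) 0.086 Ftan 2.66 Frad 0.11
578 red along travel mm [-1.44 -1.26 -0.17  1.22  2.69  3.97  4.32]
t 24.27 rel yaw deg 24.7 tip end deg 144.3 centre err mm [-0.03 -0.1 ] z 0.0505 F [-0.4  2.2  2.7] M [0.479 0.144 0.008] Mz about C (if moment at TCP) 0.12 Ftan 2.26 Frad -0.01
567 red along travel mm [-1.42 -1.17 -0.08  1.19  2.56  3.9   4.26]
t 24.32 rel yaw deg 24.7 tip end deg 144.3 centre err mm [-0.03 -0.09] z 0.0505 F [-0.8  2.6  2.8] M [ 0.507  0.095 -0.048] Mz about C (if moment at TCP) 0.085 Ftan 2.67 Frad -0.28
576 red along travel mm [-1.39 -1.19 -0.26  1.18  2.66  3.93  4.37]
```

Call:
{"fn": "move_arm", "kwargs": {"plan": [[[0.165,-0.01,0],-0.0332,0.1],[[0.33,-0.025,0],-0.0663,0.1],[[0.495,-0.045,0],-0.0995,0.1],[[0.495,-0.045,0],-0.0995,0.1],[[0.35,-0.03,0],-0.07,0.1],[[0.21,-0.015,0],-0.042,0.1],[[0.27,-0.02,0.02],-0.054,0.1],[[0.27,-0.02,0.03],-0.054,0.1]]}}

```text
t: 25.32
position: [0.5825, 0.0419, 0.0505]
orientation: [[-0.244, 0.97, -0.001], [0.97, 0.244, -0.0], [-0.0, -0.001, -1.0]]
contact_force: [-0.4, 2.3, 8.5]
width: 0.0215
finger_force: 30.9
```

Run:
```python
from fit import *
for i in range(3):
    s=snap('wrist'); o=st(); red(s)
```

```text
t 25.38 rel yaw deg 27.78 tip end deg 147.38 centre err mm [-0.3  -0.01] z 0.0505 F [-0.8  2.   5.8] M [ 0.411  0.126 -0.082] Mz about C (if moment at TCP) 0.026 Ftan 2.16 Frad -0.24
575 red along travel mm [-1.03 -0.77  0.23  1.66  2.97  4.29  4.72]
t 25.43 rel yaw deg 27.78 tip end deg 147.38 centre err mm [-0.3   0.03] z 0.0505 F [-0.8  2.1  6.9] M [ 0.438  0.133 -0.084] Mz about C (if moment at TCP) 0.028 Ftan 2.25 Frad -0.31
560 red along travel mm [-1.03 -0.8   0.29  1.6   3.06  4.3   4.68]
t 25.48 rel yaw deg 27.78 tip end deg 147.38 centre err mm [-0.31 -0.02] z 0.0505 F [-0.2  1.7  8.1] M [ 0.415  0.163 -0.114] Mz about C (if moment at TCP) -0.032 Ftan 1.66 Frad 0.23
569 red along travel mm [-0.89 -0.71  0.25  1.6   3.09  4.26  4.5 ]
```

Call:
{"fn": "move_arm", "kwargs": {"plan": [[[0.04,0,0],-0.008,0.1],[[0.07,0,0],-0.014,0.1],[[0.07,0,0],-0.014,0.1]]}}

```text
t: 25.85
position: [0.5826, 0.042, 0.0505]
orientation: [[-0.257, 0.966, -0.0], [0.966, 0.257, -0.001], [-0.001, -0.0, -1.0]]
contact_force: [0.9, 1.0, 5.8]
width: 0.0215
finger_force: 31.7
```

Run:
```python
from fit import *
for i in range(3):
    s=snap('wrist'); o=st(); red(s)
```

```text
t 25.9 rel yaw deg 28.54 tip end deg 148.14 centre err mm [-0.1  -0.49] z 0.0505 F [-0.3  1.3  6.2] M [ 0.11  -0.012 -0.267] Mz about C (if moment at TCP) -0.204 Ftan 1.28 Frad 0.08
560 red along travel mm [-0.22 -0.07  0.88  2.24  3.63  4.92  5.39]
t 25.95 rel yaw deg 28.54 tip end deg 148.14 centre err mm [-0.11 -0.5 ] z 0.0505 F [-0.5 -0.2  6.5] M [ 0.141 -0.007 -0.274] Mz about C (if moment at TCP) -0.278 Ftan -0.1 Frad -0.57
567 red along travel mm [-0.34 -0.14  1.    2.27  3.7   4.99  5.25]
t 26.0 rel yaw deg 28.55 tip end deg 148.15 centre err mm [-0.1  -0.49] z 0.0505 F [-0.1  0.2  6.5] M [ 0.092  0.022 -0.212] Mz about C (if moment at TCP) -0.198 Ftan 0.27 Frad -0.04
558 red along travel mm [-0.2   0.01  1.    2.31  3.69  4.93  5.3 ]
```

Call:
{"fn": "move_arm", "kwargs": {"plan": [[[0,0,0],0,0.26],[[0,0,0],0,0.27],[[0,0,0],0,0.3],[[0,0,0],0,0.4],[[0,0,0],0,0.5],[[0,0,0],0,0.5]], "newtons": 20}}

```text
t: 26.75
position: [0.5825, 0.0424, 0.05]
orientation: [[-0.258, 0.966, -0.0], [0.966, 0.258, 0.0], [0.0, -0.0, -1.0]]
contact_force: [0.7, 0.0, 0.4]
width: 0.0428
finger_force: 0.0
```

Run:
```python
from fit import *
for i in range(3):
    s=snap('wrist'); o=st(); red(s)
print(o['joint_positions'])
```

```text
t 26.8 rel yaw deg 28.6 tip end deg 148.2 centre err mm [-0.06 -0.08] z 0.0501 F [0.1 0.6 0.1] M [ 0.021 -0.048  0.01 ] Mz about C (if moment at TCP) 0.036 Ftan 0.54 Frad 0.22
555 red along travel mm [-1.12 -0.85  0.12  1.35  2.76  3.89  4.19]
t 26.85 rel yaw deg 28.6 tip end deg 148.2 centre err mm [-0.03 -0.08] z 0.0501 F [0.2 0.1 0.1] M [-0.008 -0.009 -0.002] Mz about C (if moment at TCP) 0.001 Ftan 0.05 Frad 0.2
577 red along travel mm [-1.36 -1.08 -0.03  1.31  2.71  4.02  4.31]
t 26.9 rel yaw deg 28.59 tip end deg 148.19 centre err mm [-0.02 -0.11] z 0.0501 F [-0.8  0.4  0.7] M [ 0.033  0.038 -0.023] Mz about C (if moment at TCP) 0.006 Ftan 0.56 Frad -0.7
567 red along travel mm [-1.28 -1.    0.08  1.35  2.71  4.    4.32]
[ 0.37673935  0.44204929 -0.64205303  1.79435856  0.30789261  1.00696369
 -0.12525074]
```

Every release lets the plunger return almost to free, because the opening fingers disturb the pin. Instead I'll lift clear, close the fingers, go behind the shoe, push it low along the tangent and withdraw slowly, so the friction settles it bearing on the plunger.

Call:
{"fn": "move_arm", "kwargs": {"plan": [[[0,0,-2],0,0.5],[[0,0,-5],0,0.5],[[-1,0,-6.5],0,0.4],[[-3,0,-6.5],0,0],[[-3.7,0,-6.5],0,0],[[-3.7,0,-6.5],0,0],[[-3.7,0,-4],0,0],[[-3.7,0,-2],0,0]], "newtons": 20}}

```text
t: 27.9
position: [0.5915, 0.0071, 0.0686]
orientation: [[-0.258, 0.966, -0.001], [0.966, 0.258, 0.0], [0.001, -0.001, -1.0]]
contact_force: [0.7, 0.0, -0.5]
width: 0.0
finger_force: 0.0
```

Run:
```python
from fit import *
s=snap('wrist','w11.png'); o=robot.observe(); print(o['position'],o['orientation'][:,0],o['contact_force'],o['width']); red(s)
X=cloud(s); H,S,V=cv2.split(cv2.cvtColor(s['color'],cv2.COLOR_BGR2HSV))
om=(S>150)&((H<20))&(X[...,2]>.07)&(X[...,2]<.09)&(np.linalg.norm(X[...,:2]-[.583,.042],axis=2)<.03)
P=X[om]; print(len(P)); R=o['orientation']
if len(P)>50:
    q=(P-o['position'])@R*1000; print('block top in tool mm',np.percentile(q,[2,50,98],axis=0))
sh=(V<90)&(X[...,2]>.04)&(X[...,2]<.049)&(np.linalg.norm(X[...,:2]-[.583,.042],axis=2)<.03); Q=(X[sh]-o['position'])@R*1000; print('shoe top',len(Q),np.percentile(Q,[2,50,98],axis=0) if len(Q) else '')
nets(s,'wrist',('pin_grip','pin'))
```

```text
[0.59002575 0.00698163 0.06589579] [-0.25841533  0.96603232  0.00175223] [-1.88519127 -0.35658339 -3.4204952 ] 0.00028208304998780874
44 red along travel mm [-1.11 -0.99 -0.42  0.29  1.17  2.55  2.95]
3769
block top in tool mm [[ 25.8599319   -8.42976711 -16.83979565]
 [ 36.23476789   1.76434104 -15.46939094]
 [ 45.54784556  11.60251108 -13.47597998]]
shoe top 805 [[ 24.16080948 -13.13632476  19.23934446]
 [ 46.68855886  -8.17233052  20.78697637]
 [ 50.26632836  13.07842035  24.95311822]]
P pin_grip 0.87 [0.5835 0.0439 0.0635]
P pin 0.72 [0.5011 0.0667 0.035 ]
```

Call:
{"fn": "move_arm", "kwargs": {"plan": [[[0,0,1.5],0,0],[[0,0,3],0,0],[[0,0.1,4],0,0],[[0.4,0.1,4],0,0],[[0.8,0.1,4],0,0],[[0.8,0.1,4],0,0]]}}

```text
t: 28.8
position: [0.5914, 0.0154, 0.0307]
orientation: [[-0.259, 0.966, 0.001], [0.966, 0.259, 0.0], [-0.0, 0.001, -1.0]]
contact_force: [-0.1, -0.5, 0.3]
width: -0.0003
finger_force: 0.0
```

Run:
```python
from fit import *
for i in range(3):
    s=snap('wrist'); o=st()
red(s); print(o['position'])
```

```text
t 28.85 rel yaw deg 28.62 tip end deg 148.22 centre err mm [  8.74 -27.53] z 0.0307 F [ 0.  -0.5  0.3] M [0.003 0.001 0.001] Mz about C (if moment at TCP) -0.028 Ftan -0.49 Frad -0.12
t 28.9 rel yaw deg 28.6 tip end deg 148.2 centre err mm [  8.7 -27.8] z 0.0306 F [0.1 0.3 0. ] M [ 0.009  0.    -0.001] Mz about C (if moment at TCP) 0.019 Ftan 0.28 Frad 0.21
t 28.95 rel yaw deg 28.59 tip end deg 148.19 centre err mm [  8.66 -27.93] z 0.0305 F [-0.8 -0.3 -0.3] M [0.048 0.014 0.074] Mz about C (if moment at TCP) 0.045 Ftan -0.09 Frad -0.89
753 red along travel mm [-0.98 -0.8   0.27  1.65  2.95  3.99  4.28]
[0.5913109  0.0146089  0.03047124]
```

Call:
{"fn": "move_arm", "kwargs": {"plan": [[[0.1,0,0],0,0],[[0.2,0,0],0,0],[[0.2,0,0],0,0]]}}

```text
t: 29.32
position: [0.5906, 0.0166, 0.0302]
orientation: [[-0.258, 0.966, 0.0], [0.966, 0.258, -0.0], [-0.0, 0.0, -1.0]]
contact_force: [0.3, -0.4, -0.2]
width: -0.0001
finger_force: 0.1
```

Run:
```python
from fit import *
for i in range(2):
    s=snap('wrist'); o=st(); red(s)
```

```text
t 29.38 rel yaw deg 28.59 tip end deg 148.19 centre err mm [  7.92 -25.96] z 0.0301 F [-0.6 -0.7  1.3] M [-0.013  0.003  0.007] Mz about C (if moment at TCP) -0.041 Ftan -0.57 Frad -0.77
783 red along travel mm [-1.   -0.81  0.17  1.44  2.78  3.99  4.32]
t 29.43 rel yaw deg 28.59 tip end deg 148.19 centre err mm [  7.95 -25.94] z 0.0301 F [ 0.5 -0.  -0.8] M [-0.04  -0.022 -0.02 ] Mz about C (if moment at TCP) -0.015 Ftan -0.15 Frad 0.52
786 red along travel mm [-1.11 -0.83  0.16  1.52  2.78  3.95  4.29]
```

Call:
{"fn": "move_arm", "kwargs": {"plan": [[[0.05,0,0],0,0],[[0.1,0,0],0,0],[[0.1,0,0],0,0]]}}

```text
t: 29.8
position: [0.5906, 0.0173, 0.0303]
orientation: [[-0.258, 0.966, 0.0], [0.966, 0.258, -0.0], [-0.0, 0.0, -1.0]]
contact_force: [1.1, -1.1, 1.1]
width: -0.0001
finger_force: 1.1
```

Run:
```python
from fit import *
for i in range(2):
    s=snap('wrist'); o=st(); red(s)
```

```text
t 29.85 rel yaw deg 28.57 tip end deg 148.17 centre err mm [  7.92 -25.21] z 0.0303 F [ 0.4 -1.7  1.9] M [-0.395 -0.198 -0.03 ] Mz about C (if moment at TCP) -0.122 Ftan -1.8 Frad -0.02
786 red along travel mm [-1.05 -0.83  0.2   1.5   2.81  3.96  4.28]
t 29.9 rel yaw deg 28.57 tip end deg 148.17 centre err mm [  7.92 -25.15] z 0.0303 F [ 0.9 -2.4  1.3] M [-0.442 -0.213 -0.062] Mz about C (if moment at TCP) -0.186 Ftan -2.58 Frad 0.26
799 red along travel mm [-1.19 -0.9   0.23  1.48  2.83  3.96  4.31]
```

Call:
{"fn": "move_arm", "kwargs": {"plan": [[[0.03,0,0],0,0],[[0.07,0,0],0,0],[[0.07,0,0],0,0]]}}

```text
t: 30.28
position: [0.5904, 0.0181, 0.0302]
orientation: [[-0.258, 0.966, 0.001], [0.966, 0.258, -0.0], [-0.0, 0.0, -1.0]]
contact_force: [2.3, -2.2, 1.6]
width: 0.0001
finger_force: 1.6
```

Run:
```python
from fit import *
for i in range(2):
    s=snap('wrist'); o=st(); red(s)
```

```text
t 30.32 rel yaw deg 28.58 tip end deg 148.18 centre err mm [  7.76 -24.41] z 0.0302 F [ 2.4 -2.9  1.6] M [-0.631 -0.467 -0.041] Mz about C (if moment at TCP) -0.181 Ftan -3.45 Frad 1.55
801 red along travel mm [-0.86 -0.68  0.3   1.62  2.98  4.18  4.44]
t 30.38 rel yaw deg 28.58 tip end deg 148.18 centre err mm [  7.76 -24.42] z 0.0302 F [ 2.5 -3.   2.1] M [-0.613 -0.54   0.011] Mz about C (if moment at TCP) -0.13 Ftan -3.55 Frad 1.68
806 red along travel mm [-0.92 -0.62  0.35  1.7   3.04  4.2   4.49]
```

Call:
{"fn": "move_arm", "kwargs": {"plan": [[[0.03,0,0],0,0],[[0.07,0,0],0,0],[[0.07,0,0],0,0]]}}

```text
t: 30.75
position: [0.5903, 0.0186, 0.0302]
orientation: [[-0.258, 0.966, 0.001], [0.966, 0.258, -0.0], [-0.0, 0.0, -1.0]]
contact_force: [3.4, -3.7, 1.7]
width: 0.0004
finger_force: 2.3
```

Run:
```python
from fit import *
for i in range(2):
    s=snap('wrist'); o=st(); red(s)
```

```text
t 30.8 rel yaw deg 28.57 tip end deg 148.17 centre err mm [  7.6  -23.86] z 0.0303 F [ 3.3 -3.3  0.8] M [-0.846 -0.669 -0.034] Mz about C (if moment at TCP) -0.187 Ftan -4.06 Frad 2.34
811 red along travel mm [-0.73 -0.45  0.61  1.88  3.27  4.41  4.65]
t 30.85 rel yaw deg 28.57 tip end deg 148.17 centre err mm [  7.58 -23.9 ] z 0.0302 F [ 3.1 -4.2  1.4] M [-0.797 -0.683 -0.05 ] Mz about C (if moment at TCP) -0.254 Ftan -4.84 Frad 1.89
814 red along travel mm [-0.66 -0.39  0.59  1.9   3.33  4.45  4.77]
```

Call:
{"fn": "move_arm", "kwargs": {"plan": [[[0.03,0,0],0,0],[[0.07,0,0],0,0],[[0.1,0,0],0,0],[[0.14,0,0],0,0],[[0.14,0,0],0,0]]}}

```text
t: 31.48
position: [0.5902, 0.0192, 0.0303]
orientation: [[-0.257, 0.966, 0.001], [0.966, 0.257, -0.001], [-0.001, 0.001, -1.0]]
contact_force: [4.9, -5.5, 0.5]
width: -0.0002
finger_force: 3.4
```

Run:
```python
from fit import *
for i in range(2):
    s=snap('wrist'); o=st(); red(s)
```

```text
t 31.52 rel yaw deg 28.54 tip end deg 148.14 centre err mm [  7.61 -23.26] z 0.0303 F [ 4.7 -5.2  0.9] M [-1.274 -1.035 -0.02 ] Mz about C (if moment at TCP) -0.268 Ftan -6.24 Frad 3.19
840 red along travel mm [-0.37 -0.13  0.83  2.2   3.59  4.76  5.06]
t 31.57 rel yaw deg 28.54 tip end deg 148.14 centre err mm [  7.58 -23.25] z 0.0303 F [ 4.5 -6.5  0.8] M [-1.236 -0.955 -0.068] Mz about C (if moment at TCP) -0.389 Ftan -7.46 Frad 2.71
824 red along travel mm [-0.39 -0.14  0.88  2.22  3.6   4.79  5.13]
```

Call:
{"fn": "move_arm", "kwargs": {"plan": [[[-0.03,0,0],0,0],[[-0.07,0,0],0,0],[[-0.11,0,0],0,0],[[-0.15,0,0],0,0],[[-0.19,0,0],0,0],[[-0.23,0,0],0,0],[[-0.27,0,0],0,0],[[-0.3,0,0],0,0]]}}

```text
t: 32.58
position: [0.59, 0.0177, 0.0299]
orientation: [[-0.258, 0.966, -0.001], [0.966, 0.258, 0.0], [0.0, -0.001, -1.0]]
contact_force: [0.5, -0.2, -0.2]
width: -0.0
finger_force: 0.0
```

Run:
```python
from fit import *
for i in range(2):
    s=snap('wrist'); o=st(); red(s)
```

```text
t 32.62 rel yaw deg 28.6 tip end deg 148.2 centre err mm [  7.46 -24.94] z 0.03 F [ 0.  -0.4 -0.6] M [-0.048 -0.019 -0.007] Mz about C (if moment at TCP) -0.026 Ftan -0.35 Frad -0.07
805 red along travel mm [-0.36 -0.14  0.96  2.25  3.48  4.73  5.02]
t 32.67 rel yaw deg 28.6 tip end deg 148.2 centre err mm [  7.57 -25.02] z 0.03 F [-1.3 -0.3 -0.3] M [-0.045 -0.031 -0.047] Mz about C (if moment at TCP) -0.079 Ftan 0.0 Frad -1.35
805 red along travel mm [-0.4  -0.12  0.95  2.25  3.54  4.71  5.07]
```

Now it holds: the plunger stays about 0.75 mm in after the fingers withdrew. I back off, lift clear and check.

Call:
{"fn": "move_arm", "kwargs": {"plan": [[[-0.5,0,0],0,0],[[-1.2,0,0],0,0],[[-1.4,0,-2],0,0],[[-1.4,0,-6],0,0],[[-1.4,0,-11],0,0],[[-1.4,0,-15],0,0],[[-1.4,0,-15],0,0],[[-1.4,0,-15],0,0]]}}

```text
t: 33.67
position: [0.5938, 0.0037, 0.1805]
orientation: [[-0.258, 0.966, 0.0], [0.966, 0.258, -0.0], [-0.0, 0.0, -1.0]]
contact_force: [0.3, 0.3, -1.0]
width: 0.0002
finger_force: 0.0
```

Run:
```python
from fit import *
s=snap('wrist'); o=st(); red(s); X=cloud(s); H,S,V=cv2.split(cv2.cvtColor(s['color'],cv2.COLOR_BGR2HSV))
om=(S>150)&(H<20)&(X[...,2]>.05)&(np.linalg.norm(X[...,:2]-[.583,.042],axis=2)<.03)
print('block top z',np.percentile(X[om][:,2],[50,90]))
nets(s,'wrist',('pin_tip','stop','eye','pin_grip'))
for c in('top','scene'): nets(snap(c),c,('pin_tip','pin_grip','stop'))
```

```text
t 33.73 rel yaw deg 28.59 tip end deg 148.19 centre err mm [ 10.8  -38.85] z 0.1797 F [-0.8 -0.3 -0.7] M [ 0.026 -0.035 -0.04 ] Mz about C (if moment at TCP) -0.078 Ftan -0.07 Frad -0.89
174 red along travel mm [-0.15  0.02  1.03  2.35  3.54  4.48  4.66]
block top z [0.08144405 0.08240761]
P pin_tip 0.81 [0.5028 0.0694 0.0322]
P eye 0.77 [0.5507 0.0743 0.0337]
P eye 0.66 [ 0.5339  0.0279 -0.0027]
P pin_grip 0.69 [0.583  0.0457 0.0622]
P pin_tip 0.59 [0.5022 0.0679 0.0329]
P pin_tip 0.26 [0.5019 0.0675 0.0333]
P pin_grip 0.63 [0.5801 0.0435 0.0638]
P stop 0.5 [0.4991 0.0639 0.0324]
P pin_tip 0.82 [0.5022 0.0678 0.0296]
P pin_tip 0.58 [0.5019 0.0634 0.029 ]
P pin_grip 0.56 [0.5829 0.0411 0.0557]
P pin_grip 0.27 [ 5.559e-01  2.779e-01 -3.000e-04]
P stop 0.75 [0.5003 0.0621 0.0313]
```

The block top is at 82 mm, so the shoe stands flat. The tip is on the plunger, which is still pressed in, and the arm is clear.

```bash
python3 -c "
from station import robot
print(robot.sign_off())"
```

```text
the job is handed in; nothing more can be done
None
```

Job handed in: the pin is through the ring eye with its shoe flat on the plate. I pressed the plunger in firmly to about 3.5 mm (about 7 N), and the tip now bears on it, held about 0.75 mm in; it took four releases and a low nudge on the shoe to hold there.

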